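# Fasten the transit guard over a measuring stage with push rivets

## Robot

A 7-joint arm with a two-finger parallel gripper is mounted at the origin on the work surface. World frame = base frame: x ahead of the robot, y to its left, z up, the work surface at z = 0. Lengths are in m, angles in rad, forces in N, time in s.
With the tool pointing down it reaches from about 0.425 to 0.8 m from the base axis. Payload 8.3 kg.
Tool frame: the origin (TCP) lies midway between the tips of the shut fingers; the grasp point (between the pads) lies 19 mm behind it; z points along the fingers, y is the direction in which the jaws open and shut (so a half turn about z gives the same grasp; the last joint's range is limited). The gripper opens to 85 mm and grips with 20 to 120 N. Pads are 22 mm wide; open, the fingers measure 114 mm over their backs; the gripper's body (76 mm by 85 mm) begins 54 mm behind the grasp point. The pads swing forward as they close: fully open they stand 13 mm farther back than shut.
Start: joints at [-1.213, 0.383, 0.016, 1.37, -0.006, 1.388, -0.046], TCP at [0.255, 0.57, 0.191] pointing down, gripper open.
Joint ranges: [-2.95, 2.95], [-0.25, 2.06], [-1.52, 1.56], [0.18, 2.33], [-1.44, 4.58], [0.02, 2.06], [-3.01, 3.01]. Speed limits (rad/s): [2.39, 2.39, 3.01, 3.01, 3.14, 3.14, 3.14].

## Interface

Orientations are given as [roll, pitch, yaw] about the fixed x, y, z axes, in that order (R = Rz(yaw) Ry(pitch) Rx(roll)).
In Python, from rig import readout, imaging, ticket gives the robot as it stands.
- The arm moves only by the tool jog_arm, never from a script. Its argument "commands" is one flat list of numbers, 7 for each row, row after row: the opening, from 0 (shut) to 1 (fully open), then the shift along the world's x, y, z each as a share of 0.1 m, from -1 to 1, then the turn, a rotation vector about the world's x, y, z each as a share of pi/2 rad, from -1 to 1. A call has 1 to 10 rows; each row shifts and turns the commanded pose from where the row before left it; what a row does not reach is not made up. A row lasts 1/12 s, in which the tool goes at most 41.7 mm and 7.16 degrees, less where a joint would pass 70% of its speed; a pose out of reach is approached as far as the arm can. A call with a number of a shift or a turn outside -1 to 1 is refused whole. A call with a gripper value outside its range is refused whole. The fingers move at their own pace and stop on an object; "force" is the grip in N (left out, the last holds). Time passes only in rows, so rows that do not move let the fingers close. It gives the time, the measured TCP pose, the force and the opening at its end, in the units of the state.
- readout.sense(): the state, without advancing time (a new reading comes with each control period).
- imaging.read_camera(name): name is "scene" or "top"; returns the picture (480x640x3 uint8, red, green, blue); there is no depth.
- imaging.camera_model(name): a dict with "fx", "fy", "cx", "cy" (pixels), "k1" (the pictures are not rectified: a ray, as slopes to the right and down, at radius r is drawn at 1 + k1 r^2 times it, then the intrinsics apply), "R" (3x3) and "t" (3): a world point X has camera coordinates R X + t. Camera axes: x right, y down, z forward; pixel columns grow to the right and rows downward; lengths in m; the calibration is good to about 2 mm. A picture is of the moment at which its call begins. camera_model takes no time and is no camera call.
- ticket.sign_off(): hands the job in, once; it reports no verdict.
The state is a dict: "time_s": time; "joint_pos": joint angles; "joint_velocities": joint speeds; "effort": joint torques, N m; "position": TCP position; "eef_rot": TCP orientation; "ft_force": force on the tool from outside, world axes, zero at the start; "ft_torque": the same for the moment, N m; "width": finger opening in m.
Only numpy, scipy, OpenCV 4.12 (cv2) and the standard library are available. Lean on these libraries where they do the work, as an engineer would, in place of code of your own. Each camera call takes 0.05 s, during which the arm holds its last target.

## Task

Get the measuring stage ready for transport: take the metal guard plate off the wooden block and set it down flat over the stage's glass window, with its large and small rivets in the large and small holes. Only once it is seated, push both rivet pins fully home, flush with their collars, so that the plate is locked. Leave the other things on the bench alone.

Things in the scene. Friction and masses are not known exactly. Their poses are not given: they have to be found in the camera images.
- stage: Rotary measuring stage, fixed: grey 200 x 200 x 28 mm base, round steel disc 226 mm across (top 53 mm up), on it a dark steel bar 220 x 100 mm, its flat top 80 mm above the bench, round glass window in the middle and a hole near each end. Two micrometer heads (axis 38 mm up) reach 198 mm from the centre along +x and +y. Origin: centre of its underside; x along the bar, from small to large hole.
- socket_large (a point): Centre of the mouth of the large hole, on the top of the stage's bar, 75 mm from the stage's centre along its +x. 26 mm across, with a 2 mm chamfer; it widens to 40 mm at 12 mm below the mouth, and is 27 mm deep. Axes as the stage's.
- socket_small (a point): Centre of the mouth of the small hole, on the top of the stage's bar, 75 mm from the stage's centre along its -x. 18 mm across, with a 2 mm chamfer; it widens to 32 mm at 12 mm below the mouth, and is 27 mm deep. Axes as the stage's.
- plate: Loose aluminium guard plate, 200 x 100 x 6 mm, 0.3 to 0.5 kg, first on the block, underside 30 mm above the bench. Origin: centre of its underside; z up; x along its length, from small to large rivet. A grip rib stands in the middle of its top: 60 mm long (x), 16 mm thick (y), top 42 mm above the underside. A black push rivet near each end. Seated, its underside lies on the stage's bar.
- rivet_large (a point): Centre of the large rivet at the level of the plate's underside, 75 mm from the plate's centre along its +x. Collar 42 mm across, top 10 mm above the underside; below the plate a tapered shank 22 mm long, 22 mm across (2 mm to spare all round in its hole). Axes as the plate's.
- rivet_small (a point): Centre of the small rivet at the level of the plate's underside, 75 mm from the plate's centre along its -x. Collar 30 mm across, top 10 mm above the underside; below the plate a tapered shank 22 mm long, 14 mm across (2 mm to spare all round in its hole). Axes as the plate's.
- pin_large_top (a point): Centre of the top of the large rivet's center pin, a round cap 29 mm across and 4 mm thick on a stem; it moves with the pin.
- pin_small_top (a point): Centre of the top of the small rivet's center pin, a round cap 20 mm across and 4 mm thick on a stem; it moves with the pin.
- pin_large (a joint): How far the large rivet's pin is pushed in, m: 0 raised (cap top 24.5 mm above the plate's underside), 0.014 home at a hard stop (cap top 10.5 mm up, flush). Starts at 0 to 0.003. Slides along the plate's -z against about 7 N of friction, stays where left. As it goes in, two legs spread up to 5 mm out of the shank, below the hole's lip: then the shank goes neither in nor out.
- pin_small (a joint): The same for the small rivet's pin: 0 raised, 0.014 home (cap top flush, 10.5 mm above the plate's underside), starts at 0 to 0.003, about 7 N of friction, legs spread likewise.
- block: Wooden packing block, 90 x 60 x 30 mm, fixed to the bench, under the plate at the start. Origin: centre of its underside; x along its length.
- spanner: Bystander: steel spanner, 130 mm long, lying on the bench. Leave alone.
- cleaner: Bystander: white bottle, 60 mm across and 150 mm tall. Origin: centre of its underside. Leave alone.
- gauge_ring: Bystander: steel gauge ring, 80 mm across, 22 mm high. Origin: centre of its underside. Leave alone.
There are look-alikes about, which are no part of the job. There is more than one size of the plate; the one meant has the size given above.

How it is judged:
By the outcome, as a careful person would: the job done as asked, in the order asked, and still so for the second after the job is handed in, with the robot touching nothing.
It also fails if it takes over 53 s, if anything falls off the work surface, if the arm or the gripper's body presses on something with over 40 N, if the wrist force passes 120 N, or if a joint passes its speed limit or range.

## Working session

There is one attempt and no reset: what is moved stays moved. The work goes in short steps, Python scripts to look and compute and a tool call to move; the robot and the scene stay as the last step left them, time stands still between calls to the robot, and variables do not carry over. Pictures are saved under pics/ and viewed, and the job is handed in when it is done.

Besides the shell and the picture viewer there is one more tool, called as name(argument=value, ...) on one line, values as JSON. jog_arm: Moves the arm, as the interface text tells. Shift numbers are shares of 0.1 m and turn numbers shares of pi/2 rad, none past 1 either way. Its arguments: {"type":"object","properties":{"commands":{"type":"array","items":{"type":"number","minimum":-1,"maximum":1}},"force":{"type":"number"}},"required":["commands"]}

```bash
mkdir -p pics; ls
python3 - <<'E'
from rig import readout, imaging
import cv2
print(readout.sense())
for n in ("scene","top"):
    im=imaging.read_camera(n); cv2.imwrite(f"pics/{n}0.png",im[:,:,::-1]); print(n,imaging.camera_model(n))
E
```

```text
pics
{'time_s': 0.0, 'joint_pos': array([-1.21289195,  0.38423777,  0.01640447,  1.37115565, -0.00632552,
        1.38821017, -0.04648729]), 'joint_velocities': array([-0.00045067,  0.00088108,  0.00172071, -0.00038528, -0.00012374,
        0.00060789, -0.00155915]), 'effort': array([-7.26696680e-05, -6.27596998e+01,  8.44244733e-01, -3.71832347e+01,
        1.65968231e-02,  1.39719542e-02, -2.43363439e-05]), 'position': array([0.25504659, 0.56995173, 0.19027875]), 'eef_rot': array([-3.13963091e+00,  2.20962589e-05,  2.72083180e+00]), 'ft_force': array([ 0.31414617, -0.21898938, -0.41291036]), 'ft_torque': array([-0.02030358, -0.00072374,  0.01101551]), 'width': 0.08537721331116271}
scene {'fx': 531.1418646179491, 'fy': 531.1418646179491, 'cx': 321.85880224507076, 'cy': 246.96134114953924, 'k1': -0.13176930245599758, 'R': array([[-0.63190682,  0.77501058,  0.00723735],
       [ 0.503844  ,  0.41787023, -0.75599318],
       [-0.58892699, -0.47407075, -0.65453948]]), 't': array([ 0.44958741, -0.14231493,  1.38152863])}
top {'fx': 441.6460269411673, 'fy': 441.6460269411673, 'cx': 321.5883770512212, 'cy': 234.2498657085491, 'k1': 0.005213380259008207, 'R': array([[ 0.04317638, -0.99906095,  0.00360817],
       [-0.97496987, -0.04292312, -0.21815445],
       [ 0.21810446,  0.00590126, -0.97590759]]), 't': array([-0.15752102,  0.52962324,  1.13107192])}
```

View pics/scene0.png

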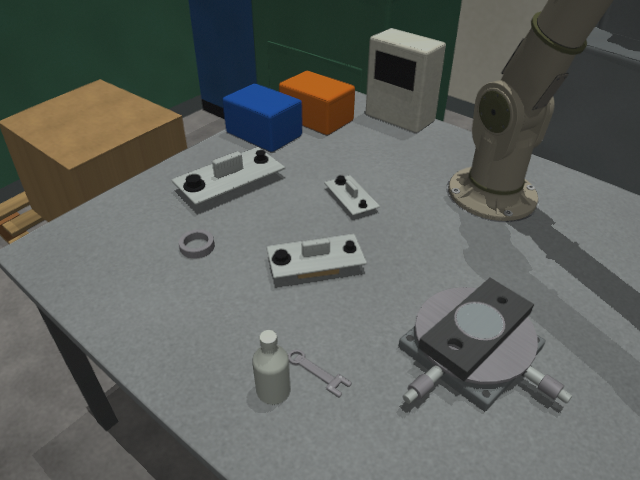

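View pics/top0.png

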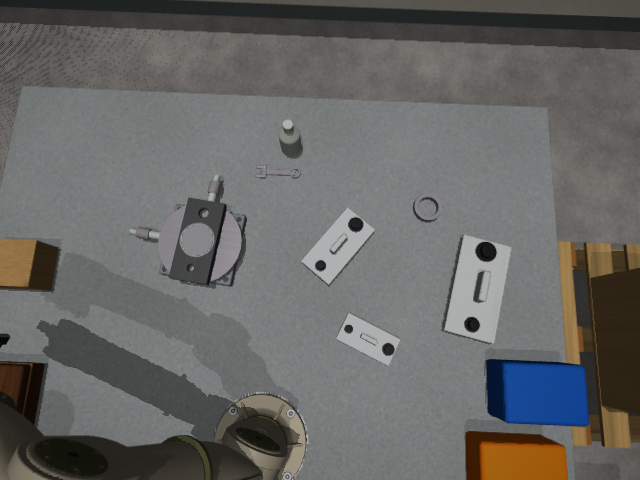

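The scene view shows three plates. The middle one (scene ~316,258; top ~338,246) appears to sit on a block, and the stage is at scene (480,325), top (198,240). I'll enlarge both.

```bash
cat > h.py <<'E'
import numpy as np, cv2
from rig import readout, imaging
from scipy.optimize import least_squares
def cam(n):
    m=imaging.camera_model(n); return m
def proj(n,X):
    m=cam(n); c=np.atleast_2d(X)@np.array(m['R']).T+m['t']; s=c[:,:2]/c[:,2:]
    r2=(s**2).sum(1,keepdims=True); s=s*(1+m['k1']*r2)
    return s*[m['fx'],m['fy']]+[m['cx'],m['cy']]
def tri(a,b,na='scene',nb='top'):
    f=lambda X: np.r_[(proj(na,X)-a).ravel(),(proj(nb,X)-b).ravel()]
    s=least_squares(f,[0.5,0,0.05]); return s.x,np.sqrt((s.fun**2).mean())
def crop(src,dst,x,y,w,h,k):
    im=cv2.imread(src)[y:y+h,x:x+w]; im=cv2.resize(im,None,fx=k,fy=k,interpolation=cv2.INTER_CUBIC)
    for i in range(0,w,10): cv2.putText(im,str(x+i),(i*k,8),0,.3,(0,0,255),1); cv2.line(im,(i*k,10),(i*k,14),(0,0,255),1)
    for i in range(0,h,10): cv2.putText(im,str(y+i),(0,i*k+4),0,.3,(0,0,255),1); cv2.line(im,(20,i*k),(25,i*k),(0,0,255),1)
    cv2.imwrite(dst,im)
E
python3 - <<'E'
from h import *
crop('pics/scene0.png','pics/c1.png',260,225,120,70,6)
crop('pics/top0.png','pics/c2.png',295,200,90,90,6)
crop('pics/scene0.png','pics/c3.png',395,270,160,120,5)
crop('pics/top0.png','pics/c4.png',125,170,130,125,4)
E
```

```text
(no output)
```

View pics/c1.png

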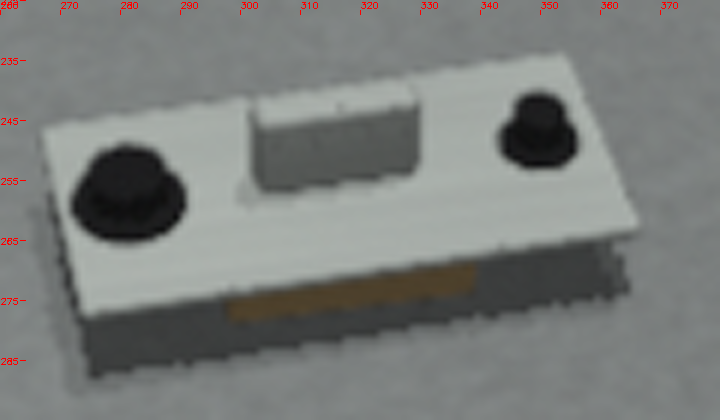

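View pics/c2.png

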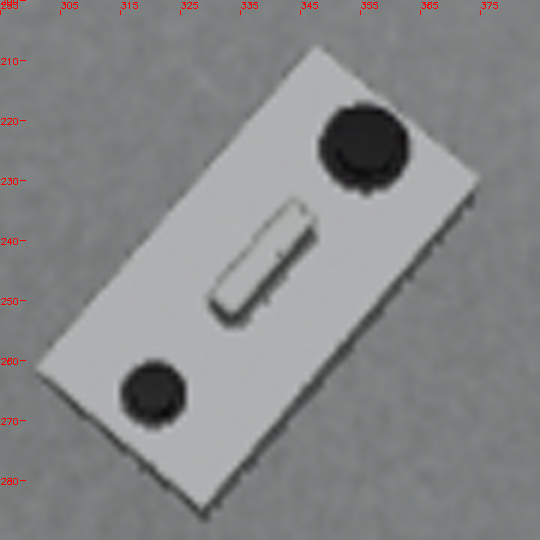

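View pics/c3.png

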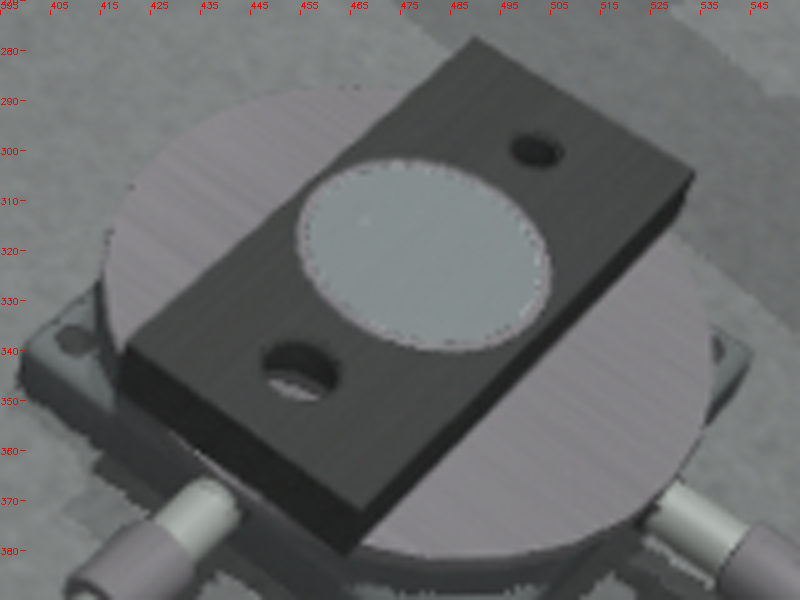

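View pics/c4.png

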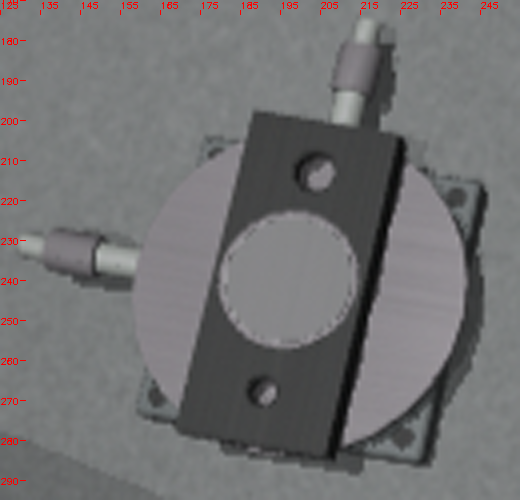

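```bash
cat > m.py <<'E'
from h import *
def show(P):
    X={}
    for k,(a,b) in P.items():
        x,e=tri(np.array(a),np.array(b)); X[k]=x; print(k,x.round(4),'rms px',round(e,2))
    return X
def fit(model,P,z0,yaw0,freez=True):
    # pose x,y,z,yaw
    ks=list(P); M=np.array([model[k] for k in ks]); S=np.array([P[k][0] for k in ks]); T=np.array([P[k][1] for k in ks])
    def w(p):
        c,s=np.cos(p[3]),np.sin(p[3]); return M@np.array([[c,-s,0],[s,c,0],[0,0,1]]).T+p[:3]
    r=least_squares(lambda p:np.r_[(proj('scene',w(p))-S).ravel(),(proj('top',w(p))-T).ravel()],[.5,0,z0,yaw0],loss='soft_l1')
    print('pose',r.x.round(4)); print(np.round(np.c_[proj('scene',w(r.x))-S,proj('top',w(r.x))-T],1)); return r.x
if __name__=='__main__':
    P={'l+':((274.2,277.7),(348,207.7)),'l-':((267.2,246.3),(375,229.7)),'s+':((366.3,262.3),(301.2,261.3)),'s-':((354.2,234),(329.2,286))}
    X=show(P); print(np.linalg.norm(X['l+']-X['s+']),np.linalg.norm(X['l+']-X['l-']),sum(X.values())/4)
    mod={'l+':(.1,.05,.006),'l-':(.1,-.05,.006),'s+':(-.1,.05,.006),'s-':(-.1,-.05,.006)}
    d=X['l+']-X['s+']; fit(mod,P,.03,np.arctan2(d[1],d[0]))
    Q={'l+':((466.6,372.4),(188,198)),'l-':((420.6,338.6),(226,204.2)),'s+':((533.6,305),(169.2,277.5)),'s-':((490,277.4),(208,283.8)),
     'hl':((455.2,344.2),(204.2,213)),'hs':((502.4,300.2),(190.8,267.5)),'w':((479.8,321),(197.2,240))}
    X=show(Q); print(np.linalg.norm(X['l+']-X['s+']),np.linalg.norm(X['l+']-X['l-']),np.linalg.norm(X['hl']-X['hs']))
    mod={'l+':(.11,.05,.08),'l-':(.11,-.05,.08),'s+':(-.11,.05,.08),'s-':(-.11,-.05,.08),'hl':(.075,0,.08),'hs':(-.075,0,.08),'w':(0,0,.08)}
    d=X['hl']-X['hs']; fit(mod,Q,0,np.arctan2(d[1],d[0]))
E
python3 m.py; python3 -c "
from h import *
m=cam('scene');print(-np.array(m['R']).T@m['t']);m=cam('top');print(-np.array(m['R']).T@m['t'])"
```

```text
l+ [ 0.6204 -0.2028  0.0297] rms px 0.51
l- [ 0.5601 -0.2796  0.0327] rms px 0.38
s+ [ 0.4637 -0.0813  0.0329] rms px 0.19
s- [ 0.4005 -0.1601  0.0291] rms px 0.2
0.19831834406766397 0.09767532091179103 [ 0.51117845 -0.18096259  0.03110333]
pose [ 0.5111 -0.1811  0.0249 -0.655 ]
[[-0.6 -0.3 -0.8  0.2]
 [-1.   0.1  0.2  0.6]
 [ 0.4  0.5 -0.6  0.7]
 [-0.4 -0.4 -0.3 -0.3]]
l+ [0.6165 0.2298 0.0762] rms px 0.08
l- [0.6024 0.13   0.0743] rms px 0.85
s+ [0.3994 0.2571 0.0757] rms px 0.44
s- [0.3863 0.1571 0.077 ] rms px 1.07
hl [0.5758 0.1846 0.0754] rms px 0.52
hs [0.4274 0.2043 0.077 ] rms px 0.61
w [0.5013 0.1945 0.0768] rms px 0.36
0.21882389337167032 0.10077085568117743 0.14969517966665696
pose [ 0.5014  0.1941 -0.0038 -0.1268]
[[ 0.   0.1  0.1 -0.1]
 [-1.   0.  -1.6 -0.3]
 [-0.  -0.3 -1.   0.5]
 [-0.7  0.4 -2.1  0.7]
 [-0.5 -0.3 -0.9  0.2]
 [-1.1 -0.  -0.6  0.5]
 [-0.7  0.1 -0.4  0.2]]
[1.16942137 0.36597648 0.79342209]
[ 0.27647605 -0.14131477  1.2199297 ]
```

The 198×98 mm size confirms the middle plate. Measured plate pose is about (0.511, -0.181), yaw -0.655, and the stage (0.501, 0.194), yaw -0.127. Heights read a consistent 4–5 mm low because of calibration bias. I'm moving above the rib now.

jog_arm(commands=[1,0.2,-0.3,0,0,0,-0.015,1,0.2,-0.3,0,0,0,-0.015,1,0.2,-0.3,0,0,0,-0.015,1,0.2,-0.3,0,0,0,-0.015,1,0.2,-0.3,0,0,0,-0.015,1,0.2,-0.3,0,0,0,-0.015,1,0.2,-0.3,0,0,0,-0.015,1,0.2,-0.3,0,0,0,-0.015,1,0.2,-0.3,0,0,0,-0.015,1,0.2,-0.3,0,0,0,-0.015], force=60)

```text
time_s: 0.93
position: [0.4557, 0.2687, 0.1911]
eef_rot: [-3.141, -0.0, 2.484]
ft_force: [0.4, 0.9, 0.6]
width: 0.0854
```

jog_arm(commands=[1,0.05,-0.3,0,0,0,0,1,0.05,-0.3,0,0,0,0,1,0.05,-0.3,0,0,0,0,1,0.05,-0.3,0,0,0,0,1,0.05,-0.3,0,0,0,0,1,0.05,-0.3,0,0,0,0,1,0.05,-0.3,0,0,0,0,1,0.05,-0.3,0,0,0,0,1,0.05,-0.3,0,0,0,0,1,0.05,-0.3,0,0,0,0])

```text
time_s: 1.77
position: [0.505, -0.031, 0.1911]
eef_rot: [-3.141, -0.0, 2.485]
ft_force: [0.9, 0.0, -0.8]
width: 0.085
```

jog_arm(commands=[1,0.02,-0.3,-0.1,0,0,0,1,0.02,-0.3,-0.1,0,0,0,1,0.02,-0.3,-0.1,0,0,0,1,0,-0.3,-0.1,0,0,0,1,0,-0.3,-0.1,0,0,0,1,0,0,0,0,0,0,1,0,0,0,0,0,0,1,0,0,0,0,0,0])

```text
time_s: 2.43
position: [0.5111, -0.1789, 0.141]
eef_rot: [-3.141, -0.001, 2.485]
ft_force: [0.3, 0.9, 0.7]
width: 0.0854
```

Run:
```python
from h import *
for n,r in (('scene',(240,160,150,110,5)),('top',(280,170,130,130,4))):
    cv2.imwrite(f"pics/{n}1.png",imaging.read_camera(n)[:,:,::-1]); crop(f'pics/{n}1.png',f'pics/{n}1c.png',*r)
p=readout.sense()['position']; print(proj('scene',p),proj('top',p))
```

```text
[[316.56620289 214.38346105]] [[338.74836257 237.23739249]]
```

View pics/scene1c.png

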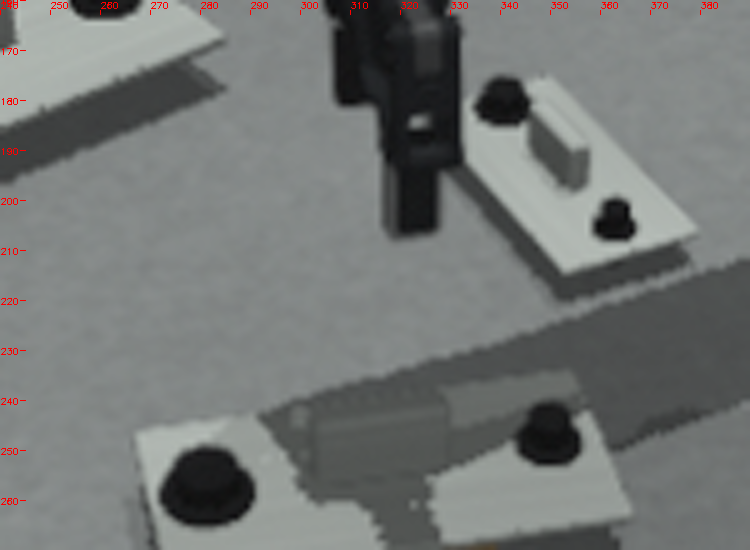

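View pics/top1c.png

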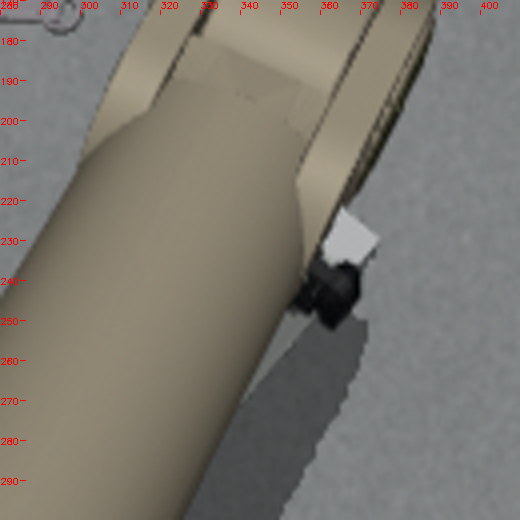

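Scene view: jaws sit in line above the rib (rib ~ (316,245)), finger tip at (321,206). The arm hides the top view. Descending.

jog_arm(commands=[1,0,-0.02,-0.2,0,0,0,1,0,0,-0.2,0,0,0,1,0,0,-0.2,0,0,0,1,0,0,-0.17,0,0,0,1,0,0,-0.1,0,0,0,1,0,0,-0.1,0,0,0,1,0,0,0,0,0,0])

```text
time_s: 3.12
position: [0.5106, -0.1804, 0.0428]
eef_rot: [-3.141, -0.002, 2.487]
ft_force: [-0.5, 0.0, -0.8]
width: 0.0855
```

Run:
```python
from h import *
n='scene';r=(240,190,150,110,5)
cv2.imwrite(f"pics/{n}2.png",imaging.read_camera(n)[:,:,::-1]); crop(f'pics/{n}2.png',f'pics/{n}2c.png',*r)
```

```text
(no output)
```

View pics/scene2c.png

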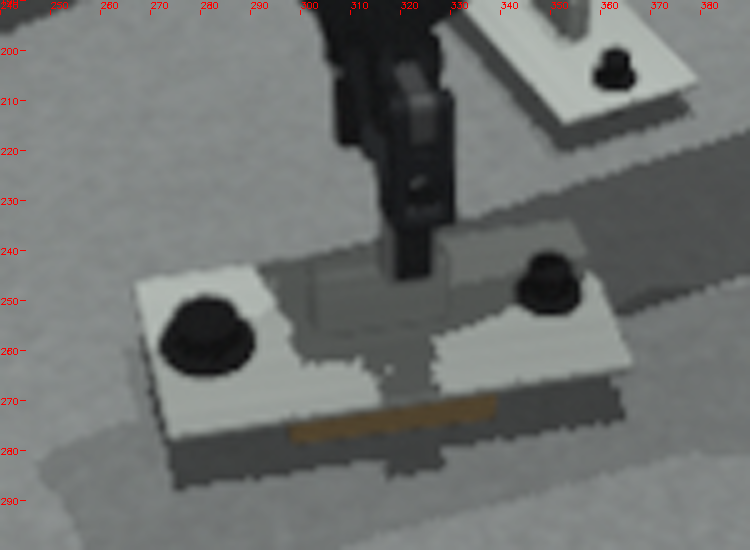

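Front finger stands before the rib at (321,245), tip above the plate. Closing.

jog_arm(commands=[0,0,0,0,0,0,0,0,0,0,0,0,0,0,0,0,0,0,0,0,0,0,0,0,0,0,0,0,0,0,0,0,0,0,0,0,0,0,0,0,0,0,0,0,0,0,0,0,0,0,0,0,0,0,0,0], force=80)

```text
time_s: 3.83
position: [0.5112, -0.1815, 0.0443]
eef_rot: [-3.142, -0.0, 2.485]
ft_force: [0.4, 0.1, 0.2]
width: -0.0001
```

Run:
```python
from h import *
n='scene';r=(240,190,150,110,5)
cv2.imwrite(f"pics/{n}3.png",imaging.read_camera(n)[:,:,::-1]); crop(f'pics/{n}3.png',f'pics/{n}3c.png',*r)
print(readout.sense()['width'], readout.sense()['ft_force'])
```

```text
-0.00025627645332930167 [-0.36738949  0.21128049  0.07677733]
```

View pics/scene3c.png

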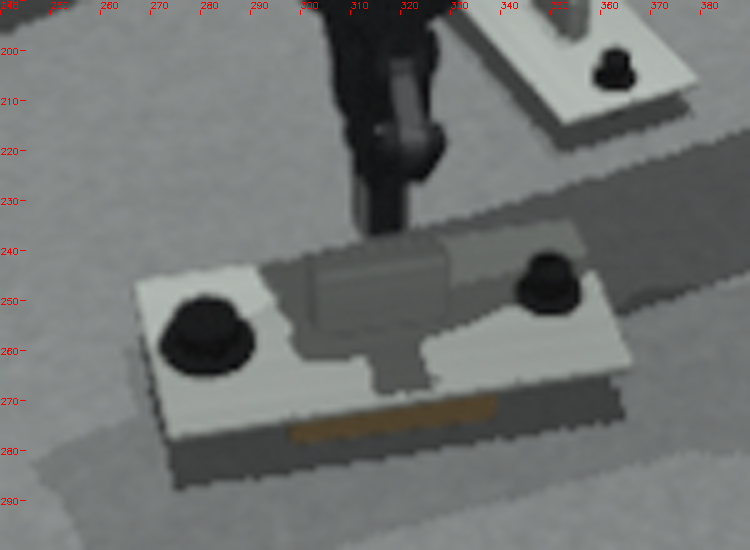

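Run:
```python
from h import *
p=np.array([.511,-.1815,.044]); print('now',proj('scene',p),proj('top',p))
y=-.655; py=np.array([-np.sin(y),np.cos(y),0])
for q,d in ((np.array([.5111,-.1789,.154]),.05),(np.array([.5106,-.1804,.056]),.05)):
    for s in (-d,d): print(proj('scene',q+s*py))
for z in (.044,.06,.072,.08): print(z,proj('scene',[.511,-.181,z]))
for dy in (-.05,-.03,0): print(dy,proj('scene',np.array([.511,-.181,.044])+dy*py))
im=imaging.read_camera('top'); cv2.imwrite('pics/top3.png',im[:,:,::-1])
```

```text
now [[315.48105458 249.78179331]] [[338.55055417 245.15942621]]
[[311.06987732 194.9921847 ]]
[[322.15299688 224.19546735]]
[[310.9524535  231.16895247]]
[[321.37949099 261.12309588]]
0.044 [[315.66064262 249.87993275]]
0.06 [[315.65761691 244.20713713]]
0.072 [[315.65543573 239.88301453]]
0.08 [[315.6540258 236.9665871]]
-0.05 [[310.66142692 235.35487265]]
-0.03 [[312.6227434  241.05396463]]
0 [[315.66064262 249.87993275]]
```

View pics/top3.png

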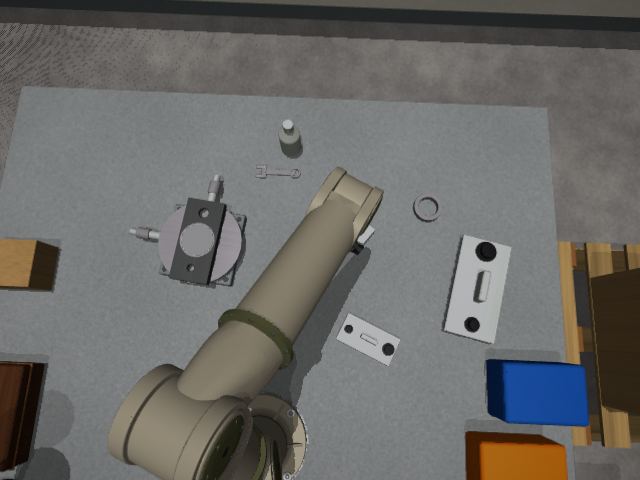

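View pics/scene3.png

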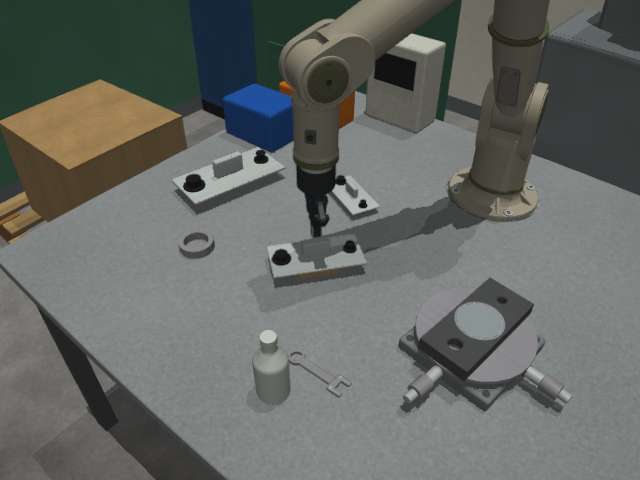

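Run:
```python
from h import *
print('base',proj('scene',[0,0,0]),proj('top',[0,0,0]))
print('start tcp',proj('scene',[.255,.57,.19]),proj('top',[.255,.57,.19]))
y=-.655; py=np.array([-np.sin(y),np.cos(y),0])
q=np.array([.5111,-.1789,.154])
for z in (.154,.19,.25):
  for s in (-.05,.05): print(z,s,proj('top',np.array([.5111,-.1789,z])+s*py))
for z in (.15,.3,.4): print(proj('top',[.511,-.18,z]),proj('scene',[.511,-.18,z]))
# bench corners etc
print(readout.sense())
```

```text
base [[492.05322498 193.08704124]] [[260.00512317 441.30745039]]
start tcp [[738.89033066 292.97080067]] [[  6.23295108 329.07840031]]
0.154 -0.05 [[355.0429407  249.23782897]]
0.154 0.05 [[323.81415362 223.79332599]]
0.19 -0.05 [[356.21786741 246.43371351]]
0.19 0.05 [[323.94169643 220.1845694 ]]
0.25 -0.05 [[358.36131942 241.31820704]]
0.25 0.05 [[324.17410215 213.60886647]]
[[339.702573   236.83772839]] [[316.02587168 210.43925718]]
[[342.74976891 222.00310561]] [[316.05445284 145.09576327]]
[[345.36384138 209.27793855]] [[316.09353632  94.48373254]]
{'time_s': 3.9333, 'joint_pos': array([-0.18440448,  0.36605648,  0.57159399,  1.80811416, -0.22734577,
        1.03326494,  1.38879432]), 'joint_velocities': array([-0.00180839,  0.00132409, -0.00016424, -0.0003157 , -0.00075564,
       -0.00034272,  0.00092742]), 'effort': array([ 3.01122294e-03, -4.93426788e+01,  7.62234449e+00, -3.16692603e+01,
        1.55434466e-02,  3.07626869e-03, -1.70041831e-04]), 'position': array([ 0.51122997, -0.18149057,  0.0442632 ]), 'eef_rot': array([-3.14152895e+00, -1.11676500e-04,  2.48520353e+00]), 'ft_force': array([-0.27547619, -0.44079768, -0.04956884]), 'ft_torque': array([-0.01098683,  0.06123498, -0.02386177]), 'width': -0.00014278368539301256}
```

The closed tips show at scene (316,237), but the reported TCP projects to (316,250). So the fingers appear ~36 mm higher than reported and shut just above the rib, which hasn't moved. I'll reopen and descend in small steps, watching force and picture.

jog_arm(commands=[1,0,0,0,0,0,0,1,0,0,0,0,0,0,1,0,0,0,0,0,0,1,0,0,0,0,0,0,1,0,0,0,0,0,0,1,0,0,0,0,0,0,1,0,0,-0.05,0,0,0,1,0,0,-0.05,0,0,0,1,0,0,0,0,0,0])

```text
time_s: 4.68
position: [0.5104, -0.1812, 0.0329]
eef_rot: [-3.141, -0.002, 2.485]
ft_force: [-0.1, -0.2, -1.1]
width: 0.0854
```

Run:
```python
from h import *
n='scene';r=(240,190,150,110,5)
cv2.imwrite(f"pics/{n}4.png",imaging.read_camera(n)[:,:,::-1]); crop(f'pics/{n}4.png',f'pics/{n}4c.png',*r)
```

```text
(no output)
```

View pics/scene4c.png

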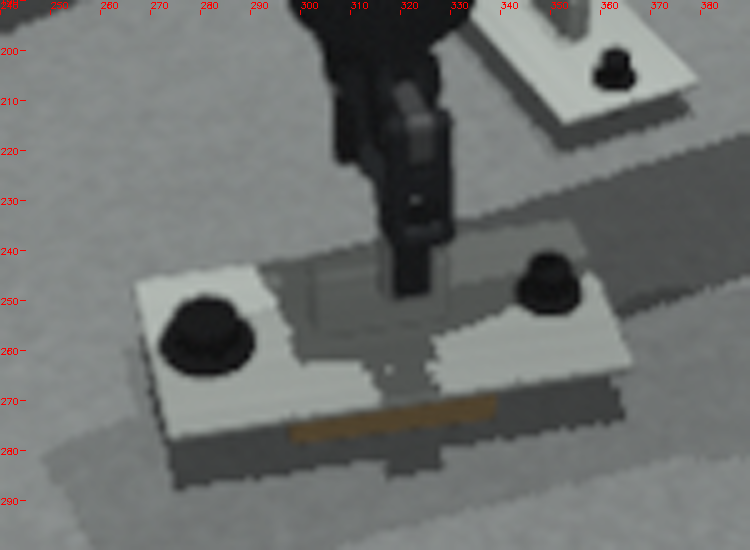

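No contact. The front tip at (321,249) is still ~18 px above the plate surface below it (~267), so I continue down.

jog_arm(commands=[1,0,0,-0.06,0,0,0,1,0,0,-0.06,0,0,0,1,0,0,-0.06,0,0,0,1,0,0,-0.02,0,0,0,1,0,0,0,0,0,0])

```text
time_s: 5.15
position: [0.5106, -0.1813, 0.0133]
eef_rot: [-3.141, -0.001, 2.485]
ft_force: [0.2, -0.4, 0.0]
width: 0.0855
```

Run:
```python
from h import *
n='scene';r=(240,190,150,110,5)
cv2.imwrite(f"pics/{n}5.png",imaging.read_camera(n)[:,:,::-1]); crop(f'pics/{n}5.png',f'pics/{n}5c.png',*r)
```

```text
(no output)
```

View pics/scene5c.png

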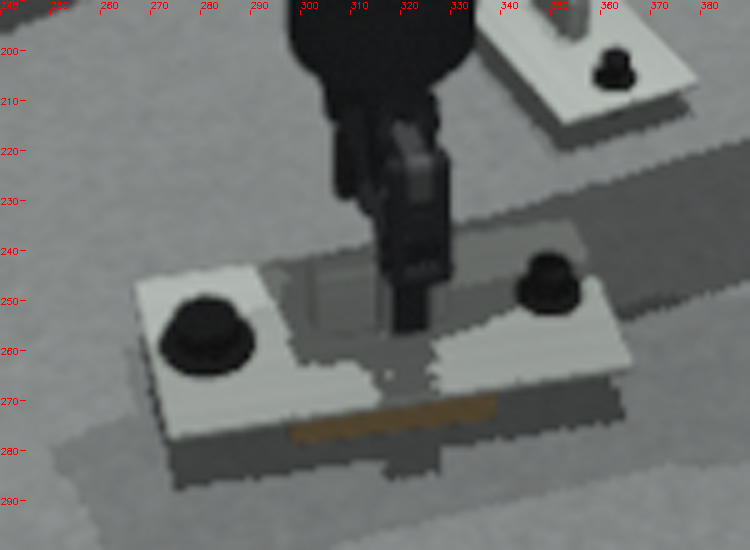

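Still no contact although the reported z would already be inside the plate, which confirms the height reading is ~37 mm low. Tip (321,256.5) is now in front of the rib. I'll go a bit lower, then close.

jog_arm(commands=[1,0,0,-0.06,0,0,0,1,0,0,0,0,0,0,0,0,0,0,0,0,0,0,0,0,0,0,0,0,0,0,0,0,0,0,0,0,0,0,0,0,0,0,0,0,0,0,0,0,0,0,0,0,0,0,0,0], force=80)

```text
time_s: 5.87
position: [0.5117, -0.1813, 0.0088]
eef_rot: [3.141, 0.0, 2.485]
ft_force: [2.0, 0.6, -0.8]
width: 0.0146
```

Run:
```python
from h import *
n='scene';r=(240,190,150,110,5)
cv2.imwrite(f"pics/{n}6.png",imaging.read_camera(n)[:,:,::-1]); crop(f'pics/{n}6.png',f'pics/{n}6c.png',*r)
s=readout.sense();print(s['width'],s['position'],s['ft_force'])
```

```text
0.014350274390356906 [ 0.51167541 -0.18141727  0.0087575 ] [-0.45613829  1.18162764  4.25617605]
```

View pics/scene6c.png

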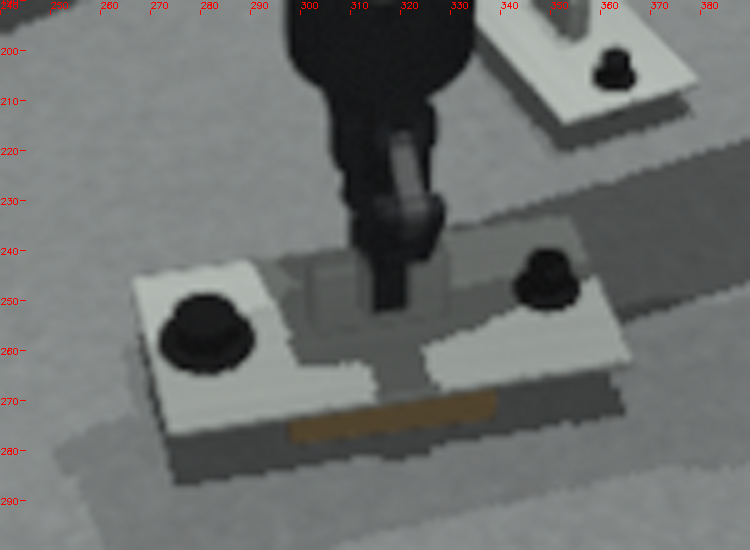

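Gripped: width 14.5 mm on the 16 mm rib. Lifting.

jog_arm(commands=[0,0,0,0.05,0,0,0,0,0,0,0.15,0,0,0,0,0,0,0.2,0,0,0,0,0,0,0.2,0,0,0,0,0,0,0.2,0,0,0,0,0,0,0.2,0,0,0,0,0,0,0.2,0,0,0,0,0,0,0.1,0,0,0,0,0,0,0,0,0,0])

```text
time_s: 6.67
position: [0.5124, -0.1821, 0.1404]
eef_rot: [3.14, 0.003, 2.485]
ft_force: [0.6, -1.0, -3.5]
width: 0.0141
```

jog_arm(commands=[0,0,0.1,0,0,0,0.02,0,0,0.2,0,0,0,0.03,0,0,0.25,0,0,0,0.03,0,0,0.25,0,0,0,0.03,0,0,0.25,0,0,0,0.03,0,0,0.25,0,0,0,0.03,0,0,0.25,0,0,0,0.03,0,0,0.25,0,0,0,0.03,0,0,0.25,0,0,0,0.03,0,0,0.25,0,0,0,0.03])

```text
time_s: 7.5
position: [0.5095, 0.0505, 0.1363]
eef_rot: [-3.14, -0.003, 2.946]
ft_force: [-0.7, -0.4, -4.0]
width: 0.0143
```

jog_arm(commands=[0,0,0.25,0,0,0,0.03,0,0,0.25,0,0,0,0.016,0,0,0.25,0,0,0,0,0,0,0.25,0,0,0,0,0,0,0.25,0,0,0,0,0,-0.1,0.2,0,0,0,0,0,0,0,0,0,0,0,0,0,0,0,0,0,0])

```text
time_s: 8.17
position: [0.4989, 0.1955, 0.1362]
eef_rot: [-3.14, -0.003, 3.019]
ft_force: [0.1, -1.5, -2.8]
width: 0.0142
```

Run:
```python
from h import *
for n,r in (('scene',(395,200,160,120,5)),('top',(125,140,160,145,4))):
    cv2.imwrite(f"pics/{n}7.png",imaging.read_camera(n)[:,:,::-1]); crop(f'pics/{n}7.png',f'pics/{n}7c.png',*r)
s=readout.sense();print(s['width'],s['position'],s['ft_force'],s['eef_rot'])
```

```text
0.01404140507258784 [0.50040009 0.19280141 0.13693015] [-0.32482724 -0.50201588 -3.636474  ] [-3.13977366e+00 -1.82559263e-03  3.01371251e+00]
```

View pics/scene7.png

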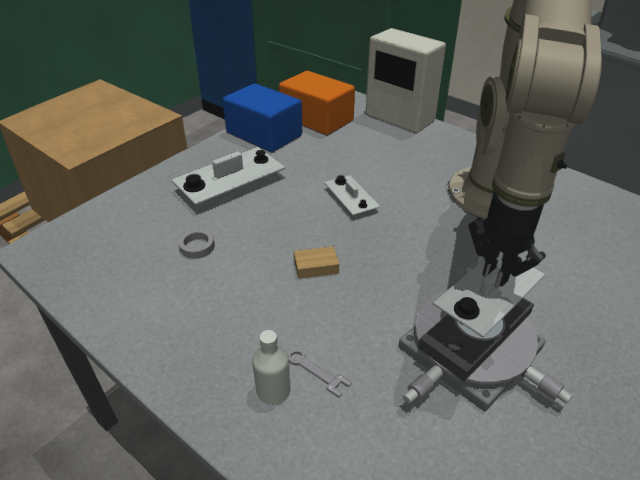

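View pics/top7.png

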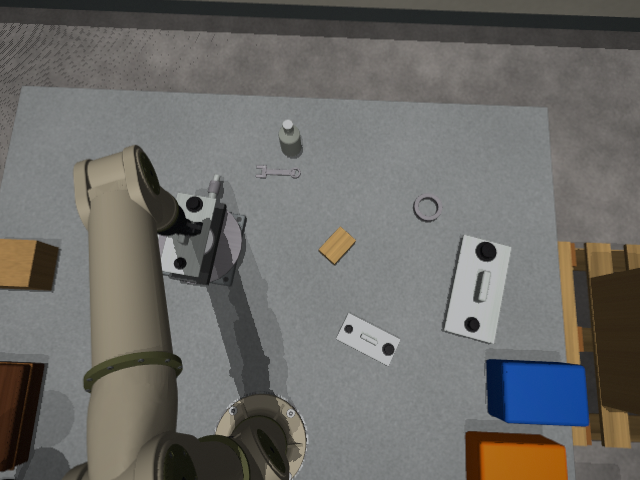

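The plate is held above the stage, scene (490,300), top (195,235), and the block at scene (316,262) is bare. Checking alignment in the crops.

View pics/scene7c.png

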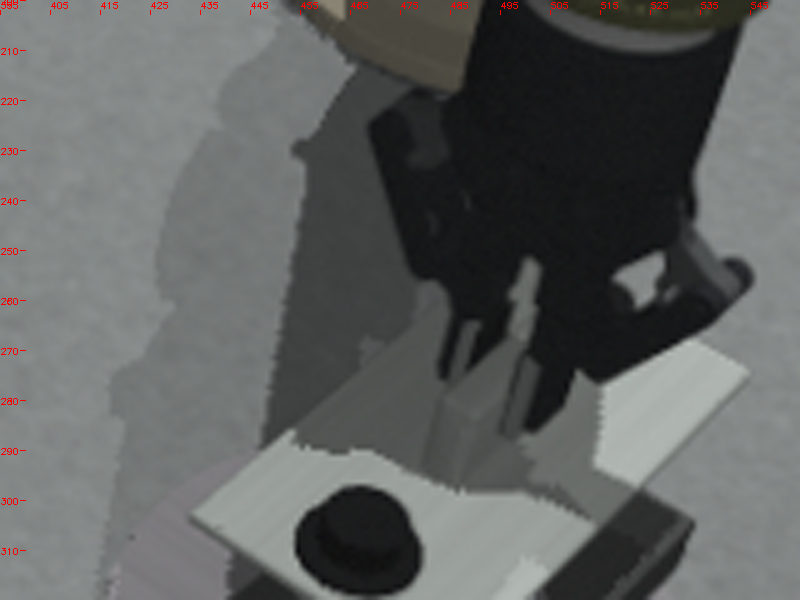

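View pics/top7c.png

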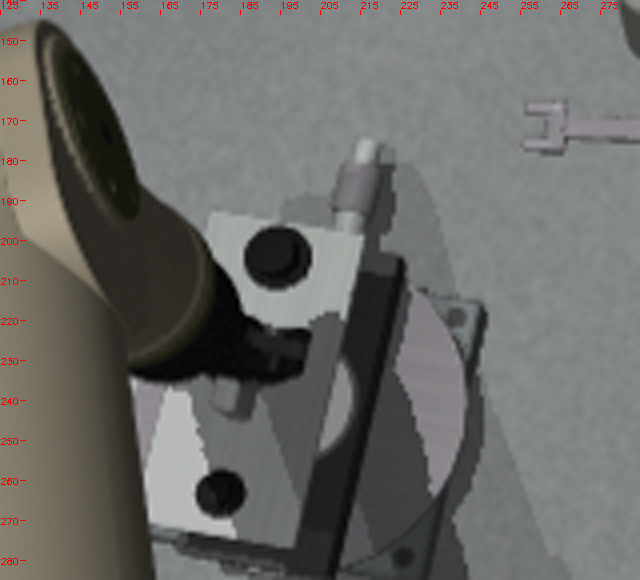

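Run:
```python
from h import *
crop('pics/scene7.png','pics/scene7d.png',425,260,130,90,6)
```

```text
(no output)
```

View pics/scene7d.png

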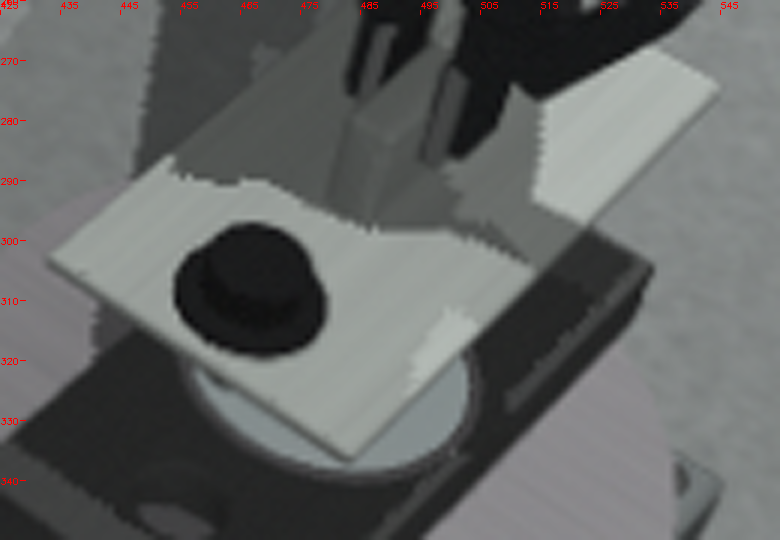

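```bash
cat > f6.py <<'E'
from h import *
from scipy.spatial.transform import Rotation as Ro
PM={'l+':(.1,.05,.006),'l-':(.1,-.05,.006),'s+':(-.1,.05,.006),'s-':(-.1,-.05,.006),'cl':(.075,0,.010),'cs':(-.075,0,.01)}
def fit6(S,T,p0,rot=True,model=PM):
    def w(p,k): 
        e=p[3:] if rot else [0,0,p[3]]
        return Ro.from_euler('xyz',e).apply([model[i] for i in k])+p[:3]
    def f(p): return np.r_[(proj('scene',w(p,S))-np.array(list(S.values()))).ravel(),(proj('top',w(p,T))-np.array(list(T.values()))).ravel()]
    r=least_squares(f,p0 if rot else [p0[0],p0[1],p0[2],p0[5]],loss='soft_l1'); print(r.x.round(4),'res',f(r.x).round(1)); return r.x
E
python3 - <<'E'
from f6 import *
S={'l+':(483.1,335.8),'l-':(433,303.3),'s+':(544.7,274.7)}
T={'l+':(177.5,193),'l-':(215.8,199.2),'s-':(198.8,277)}
p0=[.5,.19,.15,0,0,-.127]
fit6(S,T,p0); fit6(S,T,p0,False)
for k in('l+','l-'): print(k,tri(np.array(S[k]),np.array(T[k])))
print(readout.sense()['position'])
E
```

```text
[ 0.4984  0.1955  0.1524  0.0209 -0.0071 -0.1173] res [ 0.   0.2 -1.1 -0.1 -0.4 -0.1 -1.1 -0.1 -0.1  0.1 -0.6  1. ]
[ 0.4983  0.1953  0.1529 -0.1157] res [-0.   0.7 -1.  -0.4 -0.5 -0.2 -1.   0.1 -0.2 -0.  -0.7  0.9]
l+ (array([0.60282944, 0.23237378, 0.15935915]), np.float64(0.41919993718159293))
l- (array([0.59127143, 0.13509674, 0.15819299]), np.float64(0.37767830077609776))
[0.50040009 0.19280141 0.13693015]
```

Plate is level at about (0.498, 0.195), yaw -0.117, against the stage's (0.501, 0.194), -0.127. I'll correct that and lower until the shanks are just above the bar.

jog_arm(commands=[0,0.03,-0.013,-0.05,0,0,-0.006,0,0,0,-0.1,0,0,0,0,0,0,-0.1,0,0,0,0,0,0,-0.1,0,0,0,0,0,0,-0.1,0,0,0,0,0,0,0,0,0,0,0,0,0,0,0,0,0])

```text
time_s: 8.85
position: [0.5035, 0.1919, 0.0922]
eef_rot: [-3.14, -0.002, 3.004]
ft_force: [-0.9, 0.5, -2.5]
width: 0.0143
```

Run:
```python
from h import *
for n,r in (('scene',(415,265,133,100,6)),('top',(145,170,100,120,5))):
    cv2.imwrite(f"pics/{n}8.png",imaging.read_camera(n)[:,:,::-1]); crop(f'pics/{n}8.png',f'pics/{n}8c.png',*r)
s=readout.sense();print(s['width'],s['position'],s['ft_force'],s['eef_rot'])
```

```text
0.014581286347292086 [0.50453303 0.19228857 0.09357372] [-0.14209883 -0.0411798  -3.51191588] [3.14138865e+00 4.01485310e-04 3.00366574e+00]
```

View pics/scene8c.png

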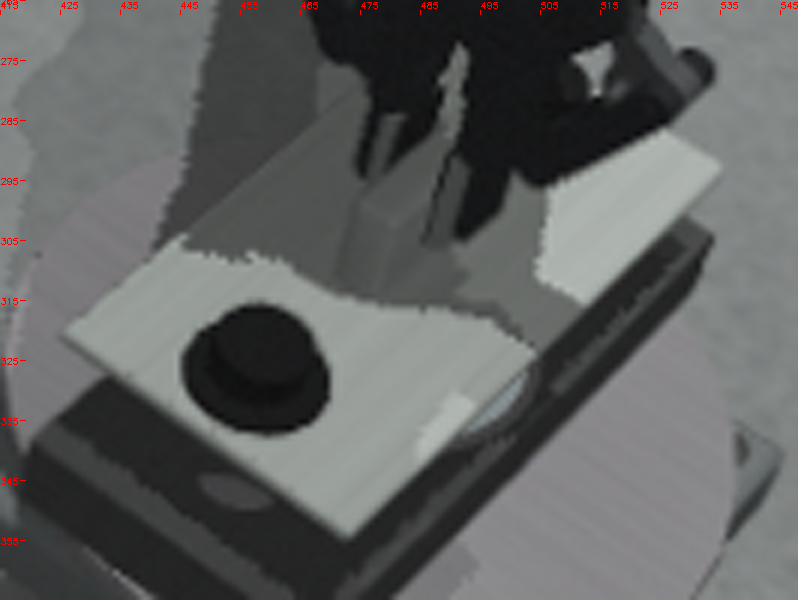

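View pics/top8c.png

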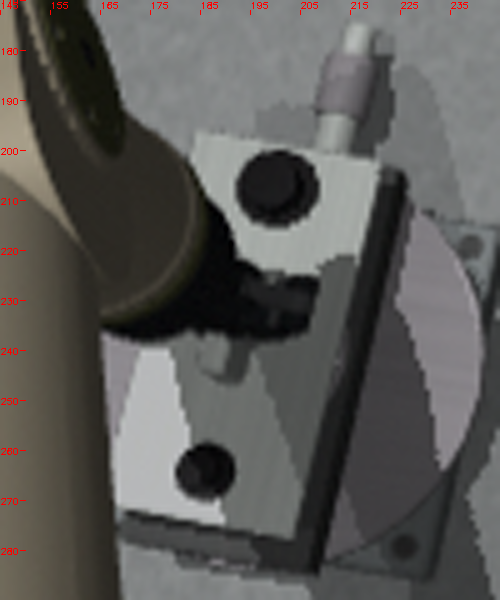

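```bash
cat > st.py <<'E'
from f6 import *
SM={'l+':(.11,.05,.08),'l-':(.11,-.05,.08),'s+':(-.11,.05,.08),'s-':(-.11,-.05,.08),'hl':(.075,0,.08),'hs':(-.075,0,.08),'w':(0,0,.08)}
S={'l+':(466.6,372.4),'l-':(420.6,338.6),'s+':(533.6,305),'s-':(490,277.4),'hl':(455.2,344.2),'hs':(502.4,300.2),'w':(479.8,321)}
T={'l+':(188,198),'l-':(223.6,204.2),'s+':(169.2,277.5),'s-':(206.3,283),'hl':(204.2,213),'hs':(190.8,267.5),'w':(197.2,240)}
def stage(): return fit6(S,T,[.5,.19,0,0,0,-.127],False,SM)
E
python3 - <<'E'
from st import *
stage()
S={'l+':(473.3,353.9),'l-':(425.5,320.3),'s+':(535,292.6)}
T={'l+':(184.2,196.2),'l-':(220.8,202),'s-':(204.4,278),'s+':(168.6,272.4)}
p0=[.5,.19,.1,0,0,-.127]
fit6(S,T,p0); p=fit6(S,T,p0,False)
print(readout.sense()['position'])
# predicted collar centres
c,s=np.cos(p[3]),np.sin(p[3])
for d in (.075,-.075): print(proj('top',np.array(p[:3])+[c*d,s*d,.01]))
E
```

```text
[ 0.5016  0.1945 -0.0034 -0.1258] res [ 0.3  0.2 -0.8  0.1  0.1 -0.3 -0.6  0.4 -0.2 -0.3 -0.9 -0.  -0.5  0.1
 -0.1 -0.3  0.6 -0.4 -1.1  0.4 -0.5  1.4 -1.1  0.1 -0.7  0.4 -0.5  0.1]
[ 0.5029  0.1909  0.1097 -0.0204 -0.01   -0.1152] res [ 0.4  0.3 -0.6 -0.4 -0.8  0.  -0.6  0.4  0.2  0.2  0.2  0.2 -2.7 -0.4]
[ 0.5029  0.1911  0.1098 -0.1185] res [ 0.2  0.2 -0.9  0.3 -0.4 -0.6 -0.5  0.3  0.5  0.5  0.1  0.2 -3.2 -0.6]
[0.50453303 0.19228857 0.09357372]
[[199.90952679 208.22416325]]
[[186.72169574 265.03271169]]
```

Run:
```python
from st import *
S={'l+':(473.3,353.9),'l-':(425.5,320.3),'s+':(535,292.6)}
T={'l+':(184.2,196.2),'l-':(220.8,202),'s-':(204.4,278)}
p0=[.5,.19,.1,0,0,-.127]
p=fit6(S,T,p0,False)
# predicted stage-frame seated plate (top view) corners & current plate overlaid in images
def pts(pose,dz): 
    c,s=np.cos(pose[3]),np.sin(pose[3]); M=np.array([(.1,.05,dz),(.1,-.05,dz),(-.1,-.05,dz),(-.1,.05,dz)])
    return M@np.array([[c,-s,0],[s,c,0],[0,0,1]]).T+pose[:3]
for n,o,k in (('scene',(415,265),6),('top',(145,170),5)):
    im=cv2.imread(f'pics/{n}8c.png')
    sp=[.5016,.1945,-.0034,-.1258]
    for pose,dz,col in ((p,.006,(0,255,0)),):
        cv2.polylines(im,[np.int32((proj(n,pts(pose,dz))-o)*k)],1,col,1)
    c,s=np.cos(sp[3]),np.sin(sp[3]); B=np.array([(.11,.05,.08),(.11,-.05,.08),(-.11,-.05,.08),(-.11,.05,.08)])@np.array([[c,-s,0],[s,c,0],[0,0,1]]).T+sp[:3]
    cv2.polylines(im,[np.int32((proj(n,B)-o)*k)],1,(0,0,255),1)
    cv2.imwrite(f'pics/{n}8o.png',im)
```

```text
[ 0.5034  0.1917  0.1105 -0.1231] res [ 0.1  0.3 -0.8  0.1  0.  -0.4 -0.6  0.   0.4  0.4 -0.4  0.1]
```

View pics/scene8o.png

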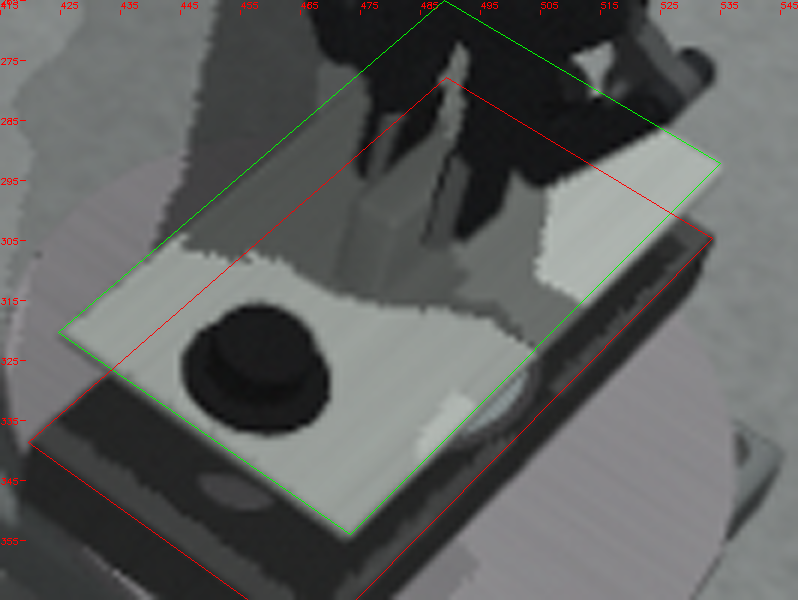

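View pics/top8o.png

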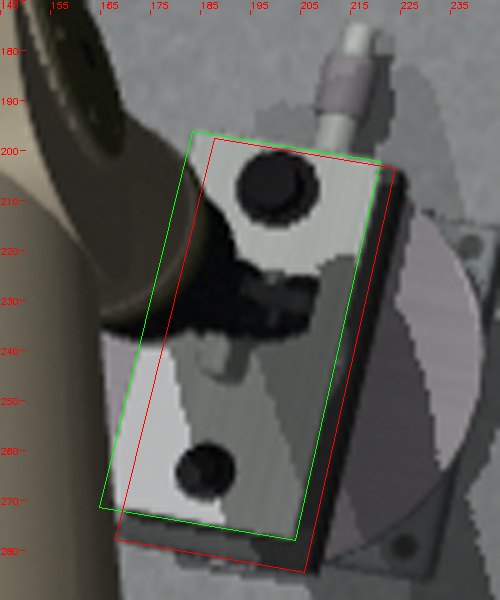

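jog_arm(commands=[0,-0.015,0.025,-0.05,0,0,0,0,0,0,-0.04,0,0,0,0,0,0,0,0,0,0,0,0,0,0,0,0,0])

```text
time_s: 9.28
position: [0.5025, 0.1947, 0.084]
eef_rot: [-3.141, -0.001, 3.004]
ft_force: [0.3, -0.2, -4.0]
width: 0.0144
```

Run:
```python
from h import *
for n,r in (('scene',(415,265,133,100,6)),('top',(145,170,100,120,5))):
    cv2.imwrite(f"pics/{n}9.png",imaging.read_camera(n)[:,:,::-1]); crop(f'pics/{n}9.png',f'pics/{n}9c.png',*r)
s=readout.sense();print(s['width'],s['position'],s['ft_force'],s['eef_rot'])
```

```text
0.014435354160837943 [0.50282756 0.19468446 0.0843911 ] [ 1.75657617 -0.67999606 -2.56469561] [-3.14157937e+00  8.07768809e-05  3.00357821e+00]
```

View pics/scene9c.png

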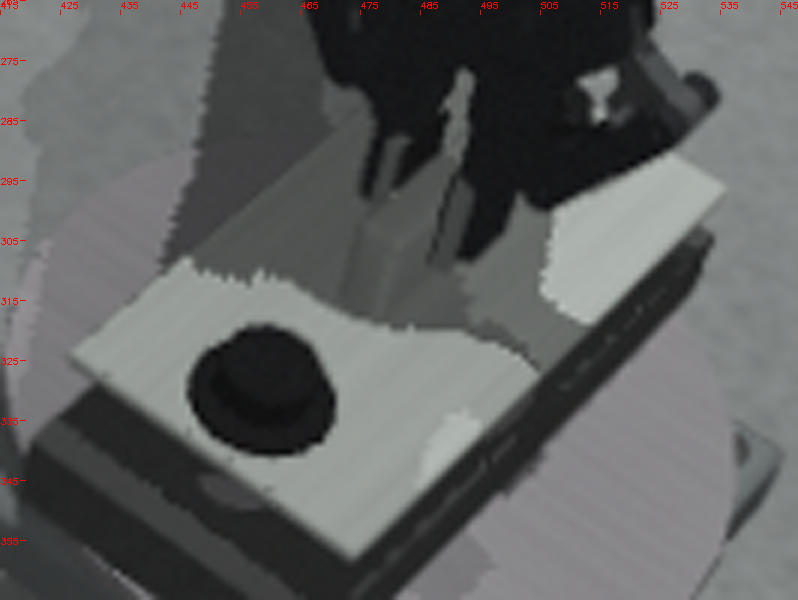

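View pics/top9c.png

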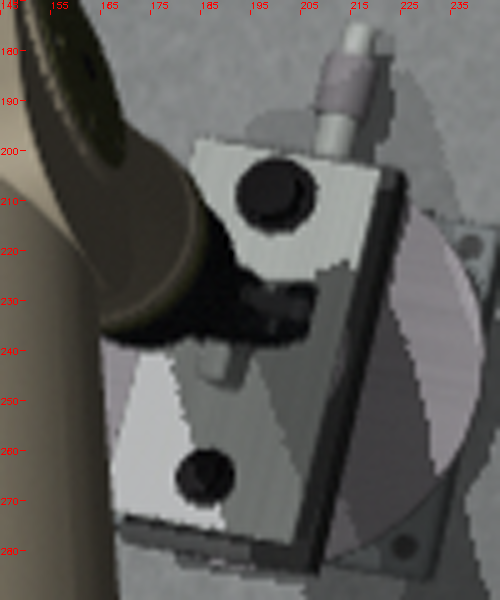

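Run:
```python
from st import *
S={'l+':(473.7,357.1),'l-':(426.6,323.9),'s+':(536,296)}
T={'l+':(184.2,197.8),'l-':(221.2,203.6),'s-':(204.8,278.8)}
p=fit6(S,T,[.5,.19,.1,0,0,-.127],False)
```

```text
[ 0.5017  0.194   0.1018 -0.1261] res [ 0.2  0.4 -1.  -0.2 -0.6 -0.3 -0.5 -0.1 -0.2  0.4 -1.   0.3]
```

Plate (0.5017, 0.1940, -0.126) now agrees with the stage (0.5016, 0.1945, -0.126) to under 1 mm. Lowering slowly.

jog_arm(commands=[0,0,0.003,-0.03,0,0,0,0,0,0,-0.03,0,0,0,0,0,0,-0.03,0,0,0,0,0,0,-0.03,0,0,0,0,0,0,-0.03,0,0,0,0,0,0,0,0,0,0])

```text
time_s: 9.88
position: [0.5022, 0.1947, 0.0684]
eef_rot: [-3.141, -0.001, 3.004]
ft_force: [0.6, 0.2, -3.3]
width: 0.0143
```

jog_arm(commands=[0,0,0,-0.03,0,0,0,0,0,0,-0.03,0,0,0,0,0,0,-0.02,0,0,0,0,0,0,0,0,0,0])

```text
time_s: 10.22
position: [0.5024, 0.1949, 0.0607]
eef_rot: [-3.141, -0.001, 3.004]
ft_force: [-0.8, -0.4, -3.6]
width: 0.0145
```

jog_arm(commands=[0,0,0,-0.01,0,0,0,0,0,0,-0.01,0,0,0,0,0,0,0,0,0,0])

```text
time_s: 10.47
position: [0.5027, 0.1949, 0.0591]
eef_rot: [-3.141, -0.0, 3.004]
ft_force: [-0.5, -0.1, -2.7]
width: 0.0145
```

jog_arm(commands=[0,0,0,-0.01,0,0,0,0,0,0,0,0,0,0])

```text
time_s: 10.63
position: [0.5029, 0.195, 0.0588]
eef_rot: [3.141, 0.0, 3.004]
ft_force: [-2.1, -0.8, 2.2]
width: 0.0147
```

jog_arm(commands=[0,0,0,-0.01,0,0,0,0,0,0,0,0,0,0])

```text
time_s: 10.8
position: [0.5029, 0.195, 0.0588]
eef_rot: [3.141, 0.0, 3.003]
ft_force: [-7.1, -3.0, 11.7]
width: 0.0143
```

Run:
```python
from h import *
for n,r in (('scene',(415,265,133,100,6)),('top',(145,170,100,120,5))):
    cv2.imwrite(f"pics/{n}10.png",imaging.read_camera(n)[:,:,::-1]); crop(f'pics/{n}10.png',f'pics/{n}10c.png',*r)
s=readout.sense();print(s['width'],s['position'],s['ft_force'],s['eef_rot'])
```

```text
0.014664731354061345 [0.50289091 0.19503451 0.05872219] [-6.26030813 -2.84467711 11.37817305] [3.14087447e+00 3.28372123e-04 3.00348861e+00]
```

View pics/scene10c.png

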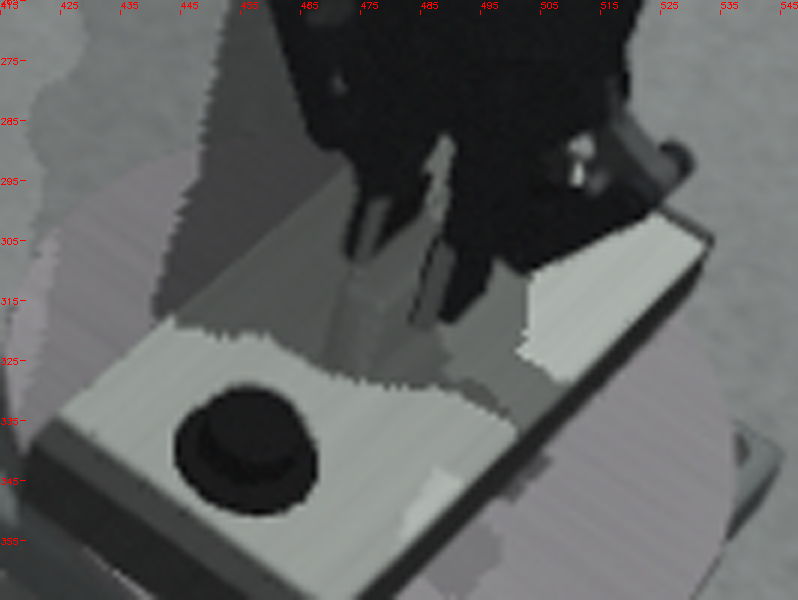

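Rigid contact at 11 N, and the plate lies flush on the bar (edge line scene (424,334)). Releasing and rising.

jog_arm(commands=[0,0,0,0.01,0,0,0,1,0,0,0,0,0,0,1,0,0,0,0,0,0,1,0,0,0,0,0,0,1,0,0,0,0,0,0,1,0,0,0.1,0,0,0,1,0,0,0.2,0,0,0,1,0,0,0.3,0,0,0,1,0,0,0.3,0,0,0,0,0,0,0,0,0,0])

```text
time_s: 11.73
position: [0.5062, 0.1962, 0.1553]
eef_rot: [3.136, 0.008, 3.003]
ft_force: [0.4, -0.8, -0.0]
width: 0.0757
```

Run:
```python
from h import *
for n,r in (('scene',(415,265,133,100,6)),('top',(145,170,100,120,5))):
    cv2.imwrite(f"pics/{n}11.png",imaging.read_camera(n)[:,:,::-1]); crop(f'pics/{n}11.png',f'pics/{n}11c.png',*r)
s=readout.sense();print(s['width'],s['position'],s['ft_force'],s['eef_rot'])
```

```text
0.061243291221139785 [0.50388691 0.19545345 0.15035596] [-0.47552678  1.21658678  0.05110504] [3.13930974e+00 2.99531091e-03 3.00348752e+00]
```

View pics/scene11c.png

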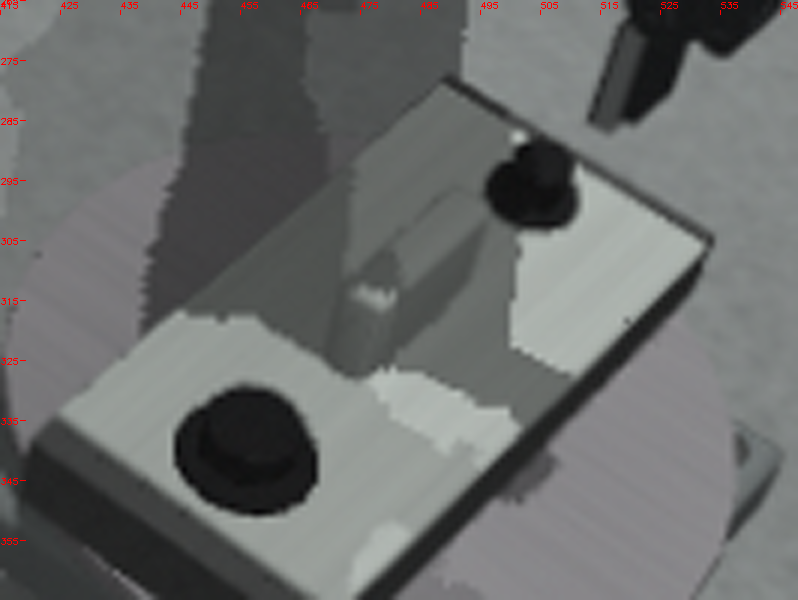

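View pics/top11c.png

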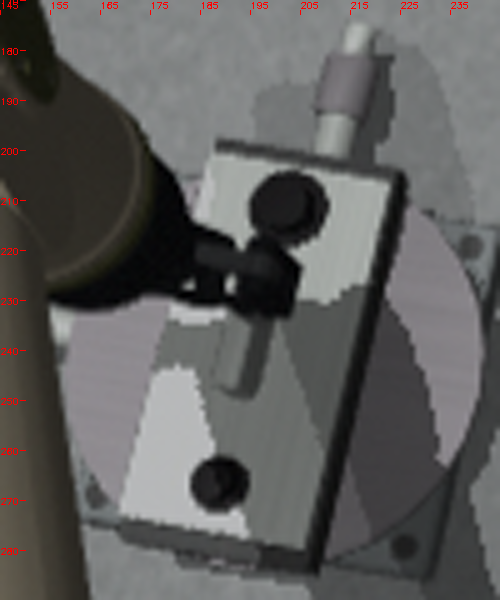

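Plate is seated, both caps still raised: large at scene (457,336), small at (505,292). Closing the fingers and moving over the large pin.

jog_arm(commands=[0,0.1,-0.02,0,0,0,0,0,0.2,-0.03,0,0,0,0,0,0.25,-0.03,0,0,0,0,0,0.18,-0.025,0,0,0,0,0,0,0,0,0,0,0,0,0,0,-0.2,0,0,0,0,0,0,-0.2,0,0,0,0,0,0,-0.1,0,0,0,0,0,0,-0.1,0,0,0,0,0,0,0,0,0,0])

```text
time_s: 12.67
position: [0.5742, 0.1839, 0.0855]
eef_rot: [-3.139, -0.004, 3.004]
ft_force: [0.4, 0.1, -0.6]
width: -0.0001
```

```bash
cat > snap.py <<'E'
import sys
from h import *
k=sys.argv[1]
for n,r in (('scene',(415,265,133,100,6)),('top',(145,170,100,120,5))):
    cv2.imwrite(f"pics/{n}{k}.png",imaging.read_camera(n)[:,:,::-1]); crop(f'pics/{n}{k}.png',f'pics/{n}{k}c.png',*r)
s=readout.sense();print(s['time_s'],s['width'],s['position'],s['ft_force'],s['eef_rot'])
E
python3 snap.py 12
python3 - <<'E'
from st import *
S={'l-':(424.5,333.6),'s+':(533.5,305.8),'s-':(489.3,278.3)}
T={'l+':(188.6,200),'l-':(223.6,206),'s-':(207.4,280.6)}
p=fit6(S,T,[.5,.19,.08,0,0,-.127],False)
E
```

```text
12.7667 0.00025902528076265533 [0.5757113  0.18444141 0.08833064] [ 0.71290379  0.5719687  -0.47799024] [-3.14124324e+00 -4.37946284e-04  3.00365635e+00]
[ 0.5018  0.1954  0.0769 -0.1407] res [-0.7 -0.7 -0.6  0.3 -0.8  0.2 -2.   0.3 -0.6  0.9 -2.3 -0.2]
```

View pics/scene12c.png

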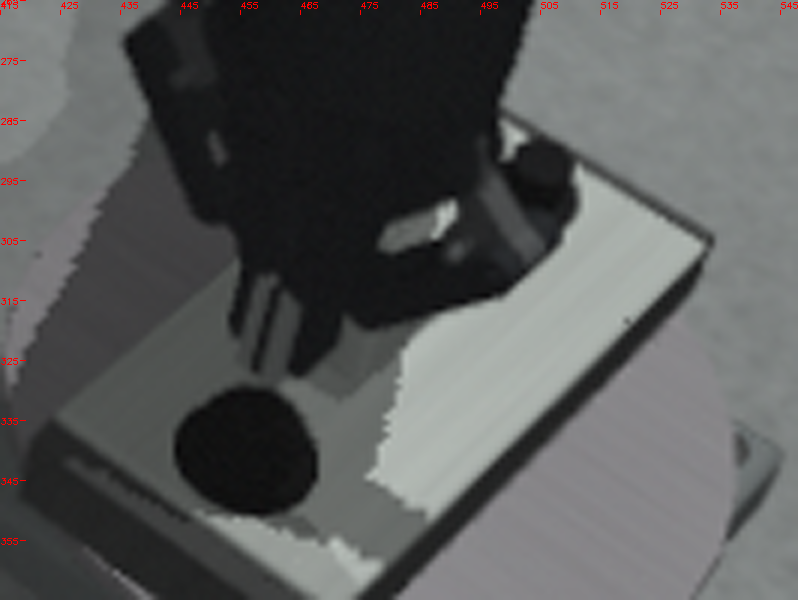

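View pics/top12c.png

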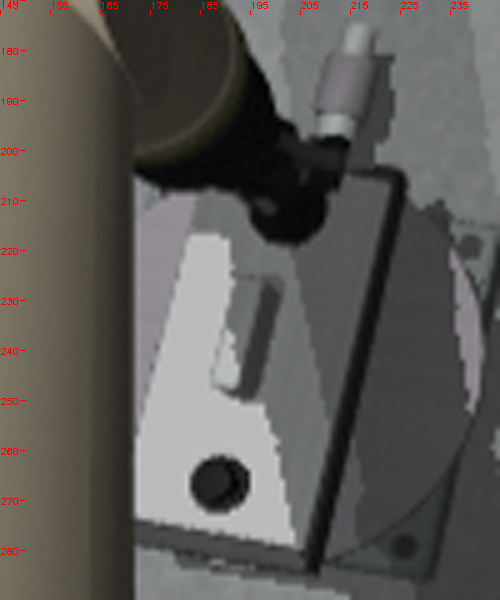

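```bash
python3 - <<'E'
from h import *
P=np.array([.5757,.1844,.0883])
for dz in (.030,.036,.042): print(dz,proj('scene',P+[0,0,dz-.004]),proj('scene',P+[.0109,-.0015,dz-.004]))
cy,sy=np.cos(-.132),np.sin(-.132)
for d in (.075,-.075):
  for h in (.0245,.0105): print(d,h,np.array([.5018+d*cy,.195+d*sy]),proj('scene',[.5018+d*cy,.195+d*sy,.0765+h]),proj('top',[.5018+d*cy,.195+d*sy,.0765+h]))
E
python3 - <<'E'
import sys; sys.path.insert(0,'.')
from h import *
crop('pics/scene11.png','pics/z1.png',440,320,40,35,18)
crop('pics/scene12.png','pics/z2.png',440,300,44,56,14)
E
```

```text
0.03 [[458.66943448 329.44742223]] [[454.76376425 332.9244316 ]]
0.036 [[459.32228605 327.10942508]] [[455.4044065  330.58745405]]
0.042 [[459.98034288 324.74945114]] [[456.05021995 328.22829439]]
0.075 0.0245 [0.57614755 0.18512872] [[457.49095945 334.92016065]] [[200.68122436 210.58826977]]
0.075 0.0105 [0.57614755 0.18512872] [[456.00994983 340.18148645]] [[202.07185141 212.01459367]]
-0.075 0.0245 [0.42745245 0.20487128] [[504.94060826 291.41522384]] [[186.95000356 266.41860722]]
-0.075 0.0105 [0.42745245 0.20487128] [[503.18057417 296.66400675]] [[188.5445243  267.21613126]]
```

View pics/z1.png

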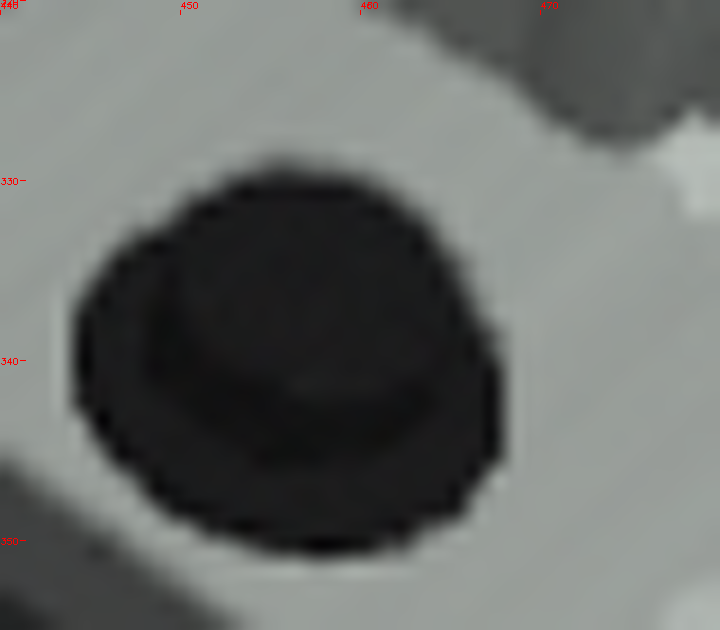

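View pics/z2.png

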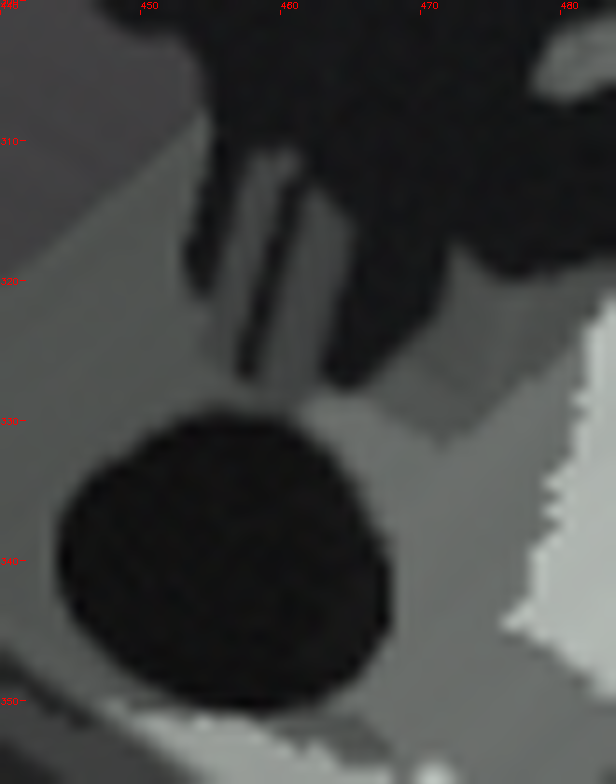

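The tips read ~(462,323) in scene, and the large cap's centre is (457,335). Descending with force watching.

jog_arm(commands=[0,0.015,-0.01,-0.05,0,0,0,0,0,0,-0.05,0,0,0,0,0,0,-0.03,0,0,0,0,0,0,0,0,0,0])

```text
time_s: 13.1
position: [0.5768, 0.1834, 0.0746]
eef_rot: [-3.141, -0.001, 3.004]
ft_force: [-0.1, 1.1, -0.1]
width: -0.0
```

```bash
python3 snap.py 13; python3 -c "
from h import *
crop('pics/scene13.png','pics/z3.png',440,300,44,56,10)"
```

```text
13.2 3.9755077787258475e-05 [0.57719148 0.18350217 0.07528539] [-0.24536268 -0.16426855  0.19156143] [-3.14150260e+00 -1.54119191e-04  3.00362291e+00]
```

View pics/z3.png

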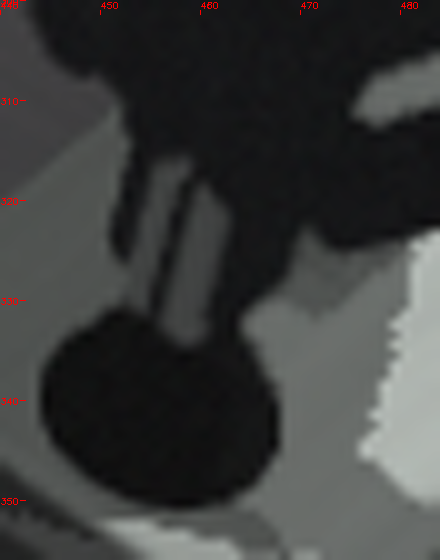

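jog_arm(commands=[0,0.01,0,-0.03,0,0,0,0,0,0,-0.03,0,0,0,0,0,0,-0.02,0,0,0,0,0,0,0,0,0,0])

```text
time_s: 13.53
position: [0.5778, 0.1834, 0.0666]
eef_rot: [-3.141, -0.001, 3.004]
ft_force: [-0.4, 0.4, -0.4]
width: -0.0001
```

jog_arm(commands=[0,0,0,-0.02,0,0,0,0,0,0,0,0,0,0])

```text
time_s: 13.7
position: [0.5781, 0.1835, 0.0649]
eef_rot: [-3.141, -0.0, 3.004]
ft_force: [-0.5, 0.1, 0.4]
width: -0.0001
```

jog_arm(commands=[0,0,0,-0.02,0,0,0,0,0,0,0,0,0,0])

```text
time_s: 13.87
position: [0.5783, 0.1835, 0.0632]
eef_rot: [-3.142, 0.0, 3.004]
ft_force: [-0.4, -0.0, 0.5]
width: 0.0001
```

jog_arm(commands=[0,0,0,-0.02,0,0,0,0,0,0,-0.02,0,0,0,0,0,0,0,0,0,0])

```text
time_s: 14.12
position: [0.5784, 0.1835, 0.0597]
eef_rot: [3.141, 0.0, 3.003]
ft_force: [-1.1, -0.6, 3.2]
width: -0.0001
```

jog_arm(commands=[0,0,0,-0.02,0,0,0,0,0,0,0,0,0,0])

```text
time_s: 14.28
position: [0.5784, 0.1835, 0.0578]
eef_rot: [3.141, 0.0, 3.004]
ft_force: [-1.3, 0.1, 4.8]
width: -0.0001
```

jog_arm(commands=[0,0,0,-0.02,0,0,0,0,0,0,0,0,0,0])

```text
time_s: 14.45
position: [0.5784, 0.1835, 0.0558]
eef_rot: [3.141, 0.0, 3.004]
ft_force: [-1.2, -0.3, 5.0]
width: -0.0001
```

Contact at z≈0.061 with ~5 N; the pin is sliding in. Continuing to the stop.

jog_arm(commands=[0,0,0,-0.02,0,0,0,0,0,0,-0.02,0,0,0,0,0,0,0,0,0,0])

```text
time_s: 14.7
position: [0.5784, 0.1835, 0.0517]
eef_rot: [3.141, 0.0, 3.004]
ft_force: [-0.6, -0.6, 4.4]
width: -0.0002
```

jog_arm(commands=[0,0,0,-0.02,0,0,0,0,0,0,0,0,0,0])

```text
time_s: 14.87
position: [0.5786, 0.1836, 0.0506]
eef_rot: [3.141, 0.001, 3.003]
ft_force: [-3.8, -0.3, 10.5]
width: -0.0001
```

jog_arm(commands=[0,0,0,-0.02,0,0,0,0,0,0,0,0,0,0])

```text
time_s: 15.03
position: [0.5787, 0.1837, 0.0504]
eef_rot: [3.14, 0.001, 3.003]
ft_force: [-10.5, -2.7, 24.5]
width: -0.0001
```

jog_arm(commands=[0,0,0,-0.015,0,0,0,0,0,0,0,0,0,0])

```text
time_s: 15.2
position: [0.5788, 0.1837, 0.0503]
eef_rot: [3.139, 0.002, 3.003]
ft_force: [-15.0, -4.6, 34.7]
width: 0.0
```

Hard stop at z=0.0504 (force rises to 35 N with no motion). Backing off to look.

jog_arm(commands=[0,0,0,0.1,0,0,0,0,0,0,0.3,0,0,0,0,0,0,0.3,0,0,0,0,-0.15,0.02,0.3,0,0,0,0,-0.3,0.04,0,0,0,0,0,-0.3,0.04,0,0,0,0,0,-0.3,0.04,0,0,0,0,0,-0.3,0.04,0,0,0,0,0,-0.15,0.03,0,0,0,0,0,0,0,0,0,0,0])

```text
time_s: 16.03
position: [0.4251, 0.2058, 0.1459]
eef_rot: [3.141, -0.001, 3.007]
ft_force: [1.1, 0.2, 0.2]
width: 0.0001
```

```bash
python3 snap.py 14; python3 -c "
from h import *
crop('pics/scene14.png','pics/z4.png',440,320,40,35,18)"
```

```text
16.1333 4.971526841926034e-05 [0.42829095 0.20475628 0.14612483] [-0.33448305  1.2350479   0.101164  ] [3.14082460e+00 6.42140627e-04 3.00458909e+00]
```

View pics/z4.png

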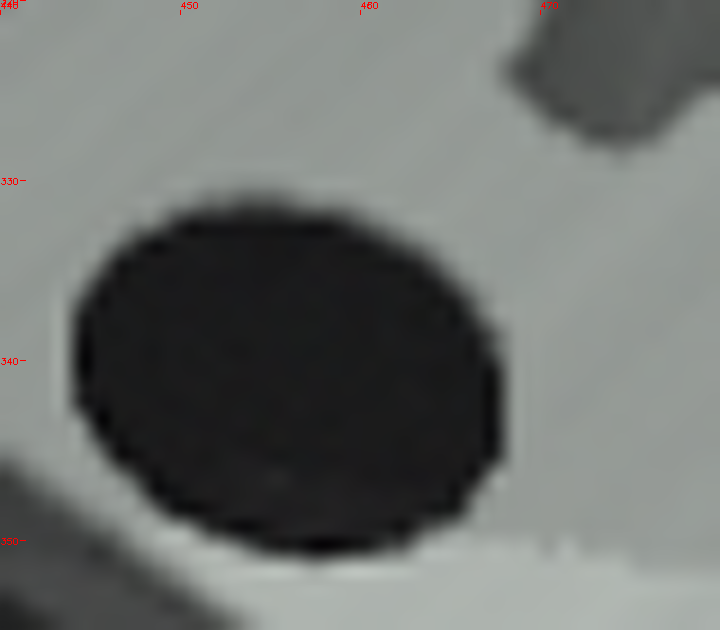

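View pics/scene14c.png

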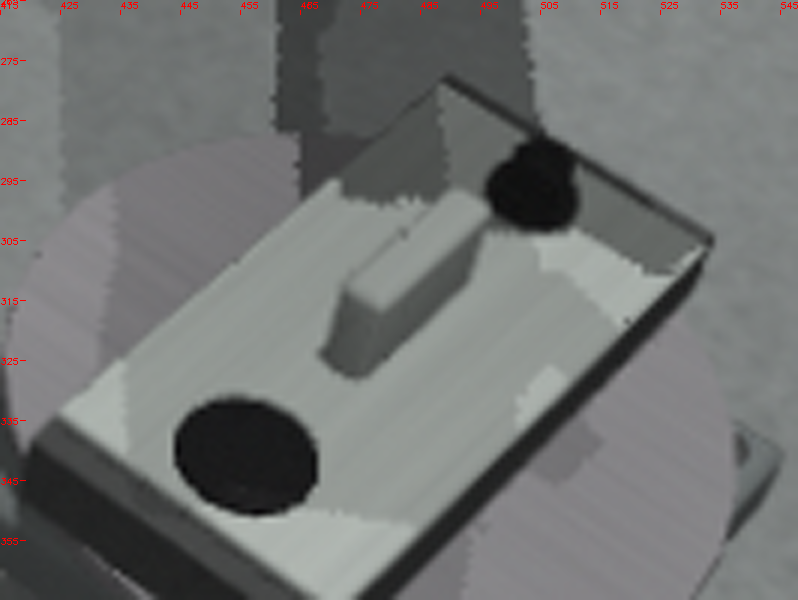

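View pics/top14c.png

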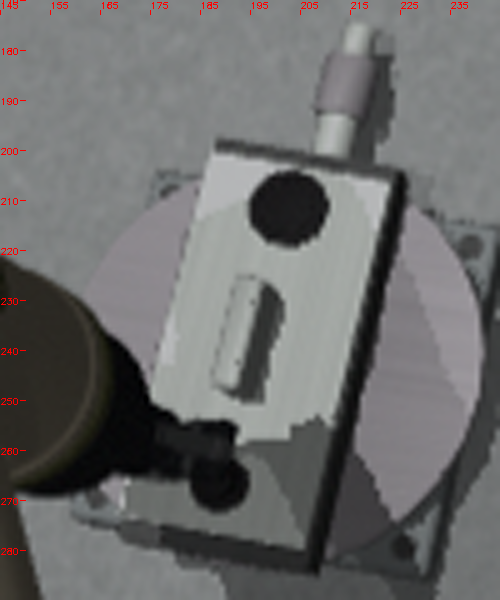

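Large cap is flush: clean ellipse at scene (456,341), no raised outline. Now the small pin.

jog_arm(commands=[0,0,-0.005,-0.2,0,0,0,0,0,0,-0.2,0,0,0,0,0,0,-0.2,0,0,0,0,0,0,-0.1,0,0,0,0,0,0,-0.05,0,0,0,0,0,0,0,0,0,0,0,0,0,0,0,0,0])

```text
time_s: 16.72
position: [0.429, 0.2039, 0.0713]
eef_rot: [3.142, 0.0, 3.003]
ft_force: [0.4, 0.2, 0.4]
width: 0.0001
```

```bash
python3 snap.py 15; python3 -c "
from h import *
crop('pics/scene15.png','pics/z5.png',480,250,60,60,10)"
```

```text
16.8167 0.0001628068970938116 [0.42924043 0.20432007 0.07185922] [ 0.18390599  0.33443073 -0.12452927] [3.14051583e+00 1.42515337e-03 3.00333953e+00]
```

View pics/z5.png

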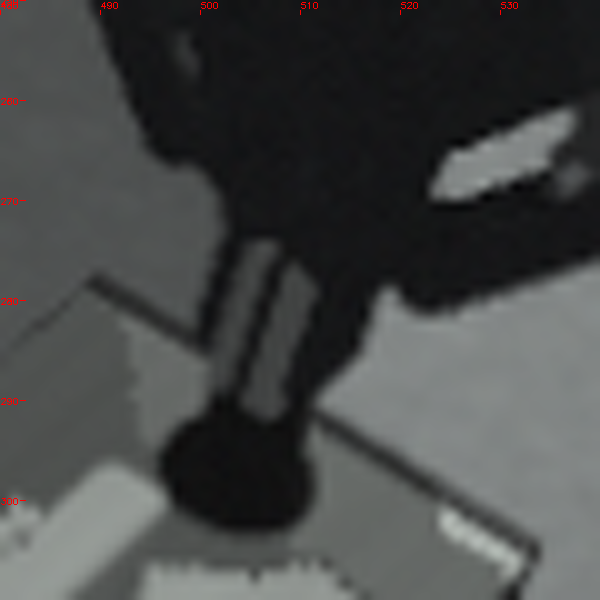

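View pics/top15c.png

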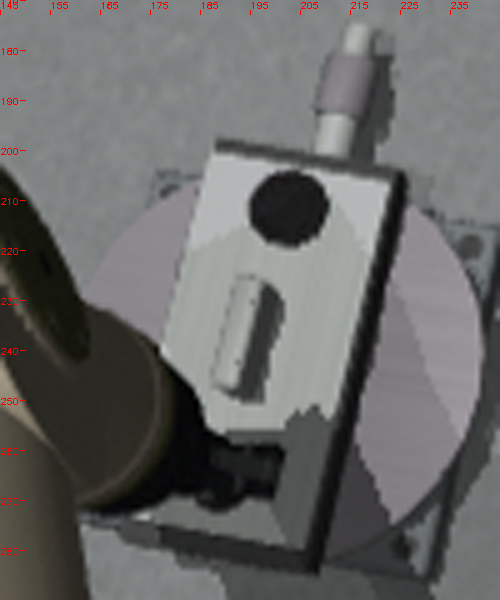

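Tips (~(507,288)) sit over the small cap (505,291). Pressing.

jog_arm(commands=[0,0.005,-0.005,-0.03,0,0,0,0,0,0,-0.03,0,0,0,0,0,0,-0.02,0,0,0,0,0,0,0,0,0,0])

```text
time_s: 17.15
position: [0.4289, 0.2035, 0.0628]
eef_rot: [3.141, 0.0, 3.004]
ft_force: [0.6, -0.1, 0.3]
width: -0.0001
```

jog_arm(commands=[0,0,0,-0.02,0,0,0,0,0,0,-0.02,0,0,0,0,0,0,0,0,0,0])

```text
time_s: 17.4
position: [0.4288, 0.2035, 0.059]
eef_rot: [3.141, 0.0, 3.004]
ft_force: [0.7, -0.3, 2.6]
width: 0.0002
```

jog_arm(commands=[0,0,0,-0.02,0,0,0,0,0,0,-0.02,0,0,0,0,0,0,0,0,0,0])

```text
time_s: 17.65
position: [0.4289, 0.2035, 0.055]
eef_rot: [3.141, 0.0, 3.004]
ft_force: [0.4, 0.3, 2.7]
width: 0.0003
```

jog_arm(commands=[0,0,0,-0.02,0,0,0,0,0,0,-0.02,0,0,0,0,0,0,0,0,0,0])

```text
time_s: 17.9
position: [0.4289, 0.2035, 0.0509]
eef_rot: [3.141, 0.0, 3.004]
ft_force: [0.0, -0.3, 2.7]
width: 0.0
```

jog_arm(commands=[0,0,0,-0.02,0,0,0,0,0,0,0,0,0,0])

```text
time_s: 18.07
position: [0.429, 0.2037, 0.0504]
eef_rot: [3.141, 0.0, 3.003]
ft_force: [-6.8, -2.9, 20.7]
width: 0.0001
```

jog_arm(commands=[0,0,0,-0.01,0,0,0,0,0,0,0,0,0,0])

```text
time_s: 18.23
position: [0.4291, 0.2037, 0.0503]
eef_rot: [3.14, 0.0, 3.003]
ft_force: [-11.2, -6.6, 30.9]
width: 0.0
```

jog_arm(commands=[0,0,0,0.1,0,0,0,0,0,0,0.3,0,0,0,0,0,0,0.3,0,0,0,0,0,0,0.3,0,0,0,0,0,0.3,0.1,0,0,0,0,0,0.3,0,0,0,0,0,0,0.3,0,0,0,0,0,0,0.3,0,0,0,0,0,0,0.2,0,0,0,0,0,0,0,0,0,0,0])

```text
time_s: 19.07
position: [0.4266, 0.3486, 0.1569]
eef_rot: [3.141, -0.002, 3.01]
ft_force: [-0.7, 0.1, 0.1]
width: -0.0001
```

```bash
python3 snap.py 16; python3 -c "
from h import *
crop('pics/scene16.png','pics/z6.png',480,270,60,45,12)"
```

```text
19.1667 -5.545949322296718e-05 [0.42826435 0.34384724 0.15709469] [ 0.64080723 -0.15028892  0.42040562] [-3.14032829e+00 -6.36884608e-04  3.00528719e+00]
```

View pics/z6.png

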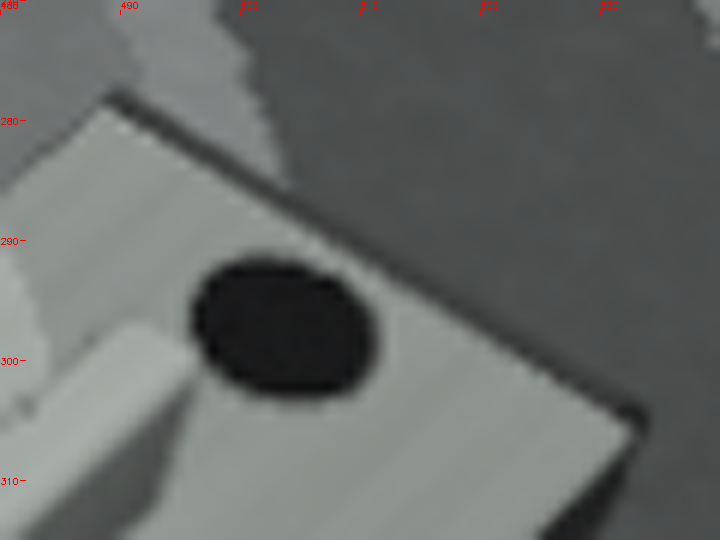

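View pics/scene16.png

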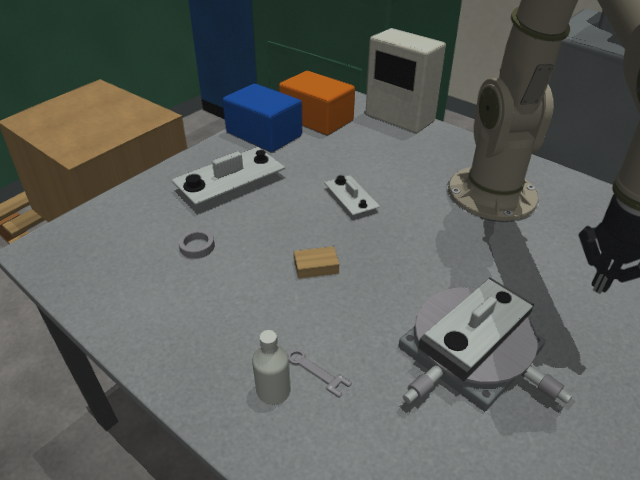

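View pics/top16c.png

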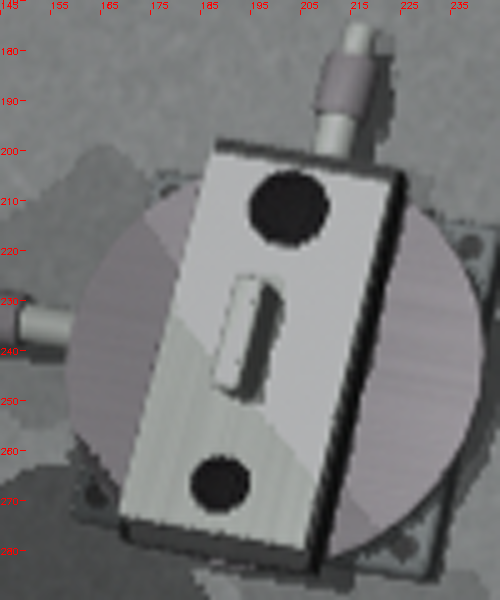

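Both caps are flush at scene (456,341) and (503.5,297). The plate lies flat on the bar, the bystanders are in place, and the gripper is clear. Handing in.

```bash
python3 -c "
from rig import ticket; print(ticket.sign_off())"
```

```text
the job is handed in; nothing more can be done
None
```

The guard plate is off the block and lies flat on the stage's bar over the window, with each rivet in its matching hole. Once it was seated I pushed both pins home, then handed in at about 19 s with the gripper clear.

**Last checks**
- **Pins:** both stopped hard at the same height (reported z 0.0503–0.0504) under 31–35 N. In the final pictures both caps are flush with their collars.
- **Plate:** it matched the stage to under 1 mm and 0.001 rad just before insertion. The equal stop heights show it is level. A rougher fit after seating still agreed in position to about 1 mm, but read 0.015 rad off in yaw and left errors of about 2 px.
- **Other things:** the spanner, bottle, ring and the two other plates look unmoved in the final scene picture.

**What disagreed**
- **Tool height:** the reported height is about 40 mm lower than the fingertips really are. My first grasp closed just above the rib and touched nothing. I then worked from pictures and contact forces.
- **Camera heights:** these read about 4 mm low throughout.
- **Sliding force:** it read about 3–5 N on the pins, not the stated 7 N.

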